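# Clamp the marble tube in its display stand

### The job

The marble tube lies in the open tube clamp of the display stand. Swing the clamp's hinged half over the tube and press it down gently, then swing the bolt up into the slot until its cross bar drops behind the rounded prong ends and sits fully home against the shoulder, holding the clamp shut by itself. Do not force anything, stone chips; keep the tube in its saddle and leave the other pieces alone.

Things in the scene. Friction and masses are not known exactly. Their poses are not given: they have to be found in the camera images.
- stand: Display stand, fixed: a marble slab 210 x 130 x 22 mm carrying the dark steel lower half of a tube clamp. Origin on the table under the middle of the saddle; its y axis runs along the tube, its +x points to the hinge side, its -x to the swing bolt side, z up. Every position below is in this frame, in mm
- saddle (a point): Centre of the V saddle on the tube's axis, at (0, 0, 75). The saddle is 44 long in y
- tube: Loose marble tube 44 in diameter, 200 long, 0.5 to 0.8 kg, lying in the saddle. Origin at its middle, y along its axis
- hinge (a point): Middle of the hinge pin of the hinged half, at (38, 0, 78); the pin runs along y. The hinge is stiff (0.36 N m of friction), so the half stays where it is left. A sprung rubber pad inside the half meets the tube at about 0.07 rad of closing left and resists the rest of the way
- cap (a joint): Angle of the clamp's hinged half (dark steel, 40 wide in y), rad: 0 = closed on its hard stop, about 1.57 = standing up; grows to 2.1 as it leans away from the bolt. Starts at 1.45 to 1.9. About 13 N down on the shoulder presses it to 0.03, and that is plenty; let go, it springs back to about 0.04, low enough for the bolt. Left above about 0.055, the bolt's bar jams on the prong ends
- shoulder (a point): Middle of the flat top of the half's shoulder, where to press it down: 19 (x) by 40 (y), at (-36, 0, 100) when closed. From x = -29 towards the hinge an arch rises steeply to a flat top, 116 high from x = -17 to 17, and slopes down to the hinge. From the hinge pin to the prong ends the half is 105 long
- notch (a point): Seat for the cross bar, on the top of the two prongs of the half, between the shoulder and the rounded prong ends: (-52, 0, 81) when closed. The prongs are 13.5 wide each, with a slot 13 wide between them open at the outer end; their ends are round, 12 in diameter, centred 8.5 farther out, and stand 2 above the seat
- bolt_pin (a point): Pin on which the swing bolt turns, at (-52, 0, 35), along y. The bolt's eye can slide 5 either way along this pin with a friction of 1.5 N, and starts anywhere in that range, so the bolt is usually not in line with the slot
- bolt (a joint): Lean of the swing bolt, rad: 0 = upright in the slot; it grows as the bolt leans outwards, away from the tube (-x), to 1.35. It starts at 0.7 to 1.15 and stays where it is left (0.12 N m of friction). Riding over the prong ends (0.32 to 0.15) takes 10 to 18 N of push at the tab; from 0.1 inwards it drops in; fully home, at 0 to -0.03, the bar stops against the shoulder
- bar (a point): Middle of the swing bolt's cross bar (steel, 12 in diameter, 40 long, along y), 55 along the bolt from the pin. The round shank is 9 in diameter
- tab (a point): Point on the swing bolt's flat thumb tab, 92 along the bolt from the pin (127 high when upright). The tab is 14 thick in y, 22 wide across, and runs from 72 to 113 along the bolt; gripped by its two flat faces it can turn between the fingers as the bolt swings
- goblet: Bystander: white footed bowl, 94 in diameter, 95 high, origin under its foot
- bowl: Bystander: terracotta bowl, 110 in diameter, 50 high, origin under its foot
- candle_pot: Bystander: dark pot 68 in diameter, 80 high, origin under its foot
Things that resemble listed ones, but are neither listed nor needed, are in the scene too. What is meant by the stand is not orange or pink, and is the larger of those in its own colour.

How it is judged:
On the way, in this order (a step that is already met when the one before it is completed fails the run):
1. the hinged half is swung over the tube and pressed down (within 0.07 rad of its stop) (value of joint cap below 0.07 rad), for 0.2 s.
2. the bolt stands in the slot with its cross bar behind the prong ends (value of joint each of bolt, cap below 0.05 rad), for 0.2 s.
At the end, for the whole second after the job is handed in: Bolt home (joint between -0.1 and 0.05 rad), its cross bar behind the prong ends and bearing on the hinged half (over 2 N), the half within 0.05 rad of its stop, the tube still in the saddle (its middle within 30 mm of the saddle's) and at rest (all of step 2 and value of joint bolt above -0.1 rad and contact force between bolt and cap above 2 N and horizontal distance between tube and saddle below 0.03 m and linear speed of tube below 0.02 m/s); the robot touches nothing.
It fails at once if the robot pushed the hinged half with more than 30 N (contact force between the arm and cap above 30 N).
It fails at once if the bolt was forced against the hinged half with more than 70 N (contact force between bolt and cap above 70 N).
It fails at once if the tube was pushed out of place by more than 15 mm (distance of tube from where it was at the start of the episode above 0.015 m).
It fails at once if a bystander piece was moved by more than 30 mm (distance of any of goblet, bowl, candle_pot from where it was at the start of the episode above 0.03 m).
It also fails if it takes over 69 s, if anything falls off the work surface, if the arm or the gripper's body presses on something with over 40 N, if the wrist force passes 120 N, or if a joint passes its speed limit or range.

### The arm

A 7-joint arm with a two-finger parallel gripper is mounted at the origin on the work surface. World frame = base frame: x ahead of the robot, y to its left, z up, the work surface at z = 0. Lengths are in m, angles in rad, forces in N, time in s.
With the tool pointing down it reaches from about 0.4 to 0.9 m from the base axis. Payload 5.6 kg.
Tool frame: the origin (TCP) lies between the finger pads; the fingertips stand 22 mm ahead of it and the grasp point (between the pads) lies 3 mm ahead of it; z points along the fingers, y is the direction in which the jaws open and shut (so a half turn about z gives the same grasp; the last joint's range is limited). The gripper opens to 92 mm and grips with 3 to 60 N. Pads are 20 mm wide; open, the fingers measure 128 mm over their backs; the gripper's body (75 mm by 189 mm) begins 69 mm behind the grasp point.
Start: joints at [1.262, 0.468, -0.012, 1.603, 0.006, 1.071, -0.056], TCP at [0.171, -0.627, 0.237] pointing down, gripper open.
Joint ranges: [-2.53, 2.53], [-0.31, 2.02], [-1.57, 1.55], [0.28, 2.44], [-1.29, 4.43], [0.15, 1.84], [-2.92, 2.92]. Speed limits (rad/s): [2.57, 2.57, 3.14, 3.14, 3.14, 3.14, 3.14].

### API

Orientations are given as a unit quaternion [x, y, z, w].
In Python, from bench import observe, eyes, r gives the robot as it stands.
- The arm moves only by the tool move_arm, never from a script. Its argument "motion" is text: rows parted by semicolons, each of 5 numbers parted by spaces: the gripper command: -1 is fully open, 1 is shut, values between are in proportion, then the shift along the tool's x, y, z in mm, then the turn about the tool's z in degrees. A call has 1 to 5 rows; each row is the pose to reach, as a shift and turn from the pose commanded when the call began, along the tool's axes at that moment; what a row does not reach only later rows make up. A row lasts 1/8 s, in which the tool goes at most 62.5 mm and 10.7 degrees, less where a joint would pass 70% of its speed; a pose out of reach is approached as far as the arm can. A call with a gripper value outside its range is refused whole. The fingers move at their own pace and stop on an object; "newtons" is the grip in N (left out, the last holds). Time passes only in rows, so rows that repeat a pose let the fingers close. It gives the time, the measured TCP pose, the force and the opening at its end, in the units of the state.
- observe(): the state, without advancing time (a new reading comes with each control period).
- eyes.capture(name): name is "side" or "top" or "wrist"; returns the picture (480x640x3 uint8, blue, green, red); there is no depth.
- eyes.get_calibration(name): a dict with "fx", "fy", "cx", "cy" (pixels), "distortion" ([k1, k2, p1, p2, k3] as OpenCV has them; the pictures are not rectified), "R" (3x3) and "t" (3): a world point X has camera coordinates R X + t; the wrist camera has in their place "mount" (4x4, takes a point from camera to tool coordinates, whose origin is the TCP and whose axes are the flange's). Camera axes: x right, y down, z forward; pixel columns grow to the right and rows downward; lengths in m; the calibration is good to about 2 mm. A picture is of the moment at which its call begins: read the wrist's pose just before it. get_calibration takes no time and is no camera call.
- r.finish_job(): hands the job in, once; it reports no verdict.
The state is a dict: "clock": time; "q": joint angles; "dq": joint speeds; "effort": joint torques, N m; "tcp_pos": TCP position; "tool_rot": TCP orientation; "force": force on the tool from outside, world axes, zero at the start; "moment": the same for the moment, N m; "width": opening from 0.0 (shut) to 1.0 (fully open).
Only numpy, scipy, OpenCV 4.12 (cv2) and the standard library are available. Lean on these libraries where they do the work, as an engineer would, in place of code of your own. Each camera call takes 0.05 s, during which the arm holds its last target.

## Working session

There is one attempt and no reset: what is moved stays moved. The work goes in short steps, Python scripts to look and compute and a tool call to move; the robot and the scene stay as the last step left them, time stands still between calls to the robot, and variables do not carry over. Pictures are saved under pics/ and viewed, and the job is handed in when it is done.

Besides the shell and the picture viewer there is one more tool, called by a JSON object that holds its "fn" and its "kwargs". move_arm: Moves the arm, as the interface text tells. Its arguments: {"type":"object","properties":{"motion":{"type":"string"},"newtons":{"type":"number"}},"required":["motion"]}

```bash
ls; mkdir -p pics
python3 - <<'E'
from bench import observe, eyes, r
import cv2, json
s=observe(); print(s)
for n in ["side","top","wrist"]:
    im=eyes.capture(n); cv2.imwrite(f"pics/{n}0.png",im)
    c=eyes.get_calibration(n); print(n,c)
E
```

```text
pics
{'clock': 0.0, 'q': array([ 1.2619961 ,  0.46837165, -0.01158432,  1.60361265,  0.00598882,
        1.07141444, -0.0562971 ]), 'dq': array([ 1.33520629e-03,  1.77357347e-03, -2.17409465e-04, -7.46603412e-04,
        6.27377576e-05,  1.31897716e-03,  8.14204607e-04]), 'effort': array([ 2.10762969e-04, -5.20574641e+01, -1.24381811e-02, -2.43757045e+01,
       -5.68329217e-02,  1.71653990e-02,  1.90409555e-04]), 'tcp_pos': array([ 0.17052607, -0.62666687,  0.23564844]), 'tool_rot': array([ 9.91186881e-01,  1.32468043e-01, -1.77801623e-04, -8.67831977e-04]), 'force': array([-0.12263637, -1.01687008,  0.10479175]), 'moment': array([ 0.03243987, -0.01464631, -0.07418245]), 'width': 1.0012170246222962}
side {'fx': 490.1682079936827, 'fy': 490.1682079936827, 'cx': 318.52213435636776, 'cy': 236.2569624560899, 'distortion': array([-0.11959566,  0.        ,  0.        ,  0.        ,  0.        ]), 'R': array([[ 0.89350036, -0.44899051,  0.00803926],
       [-0.31438936, -0.63822381, -0.70273017],
       [ 0.32065002,  0.6253622 , -0.71141105]]), 't': array([-0.50865812,  0.23861657,  0.749
[... 243 characters left out ...]
0462],
       [-0.98728172,  0.0016922 , -0.1589715 ],
       [ 0.15896276, -0.00442996, -0.98727464]]), 't': array([-0.01615174,  0.5730356 ,  1.02084794])}
wrist {'fx': 380.3619246483746, 'fy': 380.3619246483746, 'cx': 320.50928847834706, 'cy': 240.02613858274452, 'distortion': array([0.02134672, 0.        , 0.        , 0.        , 0.        ]), 'mount': array([[ 6.10737582e-04, -9.64882383e-01, -2.62681581e-01,
         7.61156651e-02],
       [ 9.99999811e-01,  6.09437822e-04,  8.64226853e-05,
        -9.76399418e-04],
       [ 7.67003642e-05, -2.62681584e-01,  9.64882573e-01,
        -1.48921720e-01],
       [ 0.00000000e+00,  0.00000000e+00,  0.00000000e+00,
         1.00000000e+00]])}
```

View pics/side0.png

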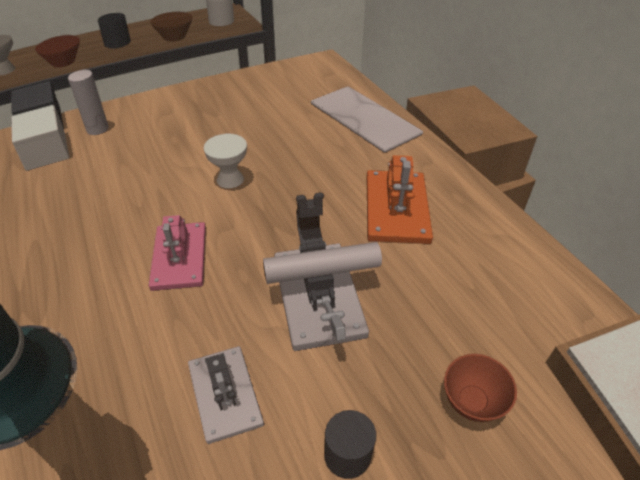

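View pics/top0.png

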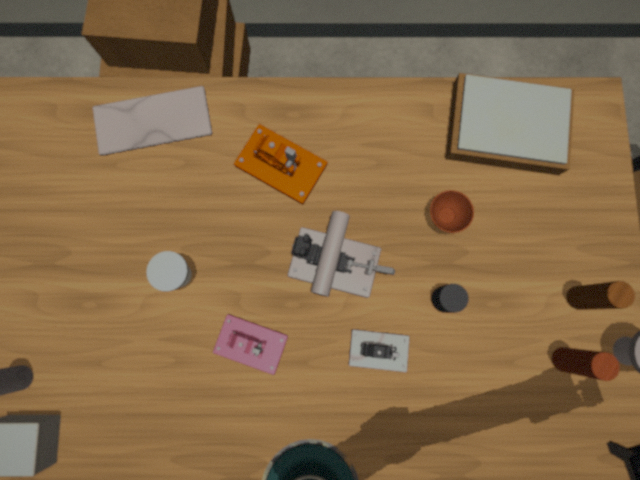

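View pics/wrist0.png

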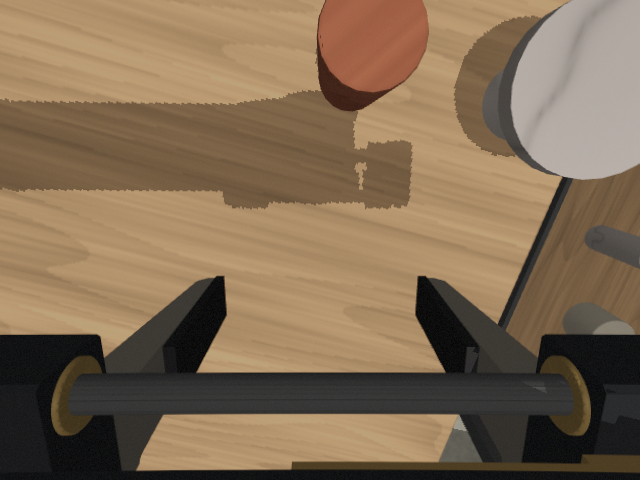

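```bash
cat > h.py <<'E'
import numpy as np, cv2
from scipy.spatial.transform import Rotation as Ro
from bench import observe, eyes, r
def K(c): return np.array([[c['fx'],0,c['cx']],[0,c['fy'],c['cy']],[0,0,1]])
def cam(name,s=None):
    c=eyes.get_calibration(name)
    if name=='wrist':
        s=s or observe(); T=np.eye(4);T[:3,:3]=Ro.from_quat(s['tool_rot']).as_matrix();T[:3,3]=s['tcp_pos']
        W=T@c['mount']; R=W[:3,:3].T; t=-R@W[:3,3]
    else: R,t=c['R'],c['t']
    return K(c),np.array(c['distortion']),np.array(R),np.array(t)
def ray(C,px):
    k,d,R,t=C
    u=cv2.undistortPoints(np.array(px,float).reshape(-1,1,2),k,d).reshape(-1,2)
    v=np.c_[u,np.ones(len(u))]@R
    return -R.T@t, v/np.linalg.norm(v,axis=1,keepdims=True)
def onz(C,px,z):
    o,v=ray(C,px); return o+v*((z-o[2])/v[:,2:])
def tri(Cs,pxs):
    A=np.zeros((3,3));b=np.zeros(3)
    L=[]
    for C,p in zip(Cs,pxs):
        o,v=ray(C,[p]);v=v[0];P=np.eye(3)-np.outer(v,v);A+=P;b+=P@o;L.append((o,P))
    X=np.linalg.solve(A,b); return X,[np.linalg.norm(P@(X-o))*1000 for o,P in L]
def proj(C,X):
    k,d,R,t=C
    return cv2.projectPoints(np.array(X,float).reshape(-1,3),cv2.Rodrigues(R)[0],t,k,d)[0].reshape(-1,2)
E
python3 - <<'E'
import cv2
a=cv2.imread('pics/side0.png')[180:360,230:430]; cv2.imwrite('pics/side0c.png',cv2.resize(a,None,fx=4,fy=4,interpolation=cv2.INTER_CUBIC)[:600*2][:720,:800][:600])
b=cv2.imread('pics/top0.png')[200:310,280:400]; cv2.imwrite('pics/top0c.png',cv2.resize(b,None,fx=5,fy=5,interpolation=cv2.INTER_CUBIC))
E
```

```text
(no output)
```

View pics/side0c.png

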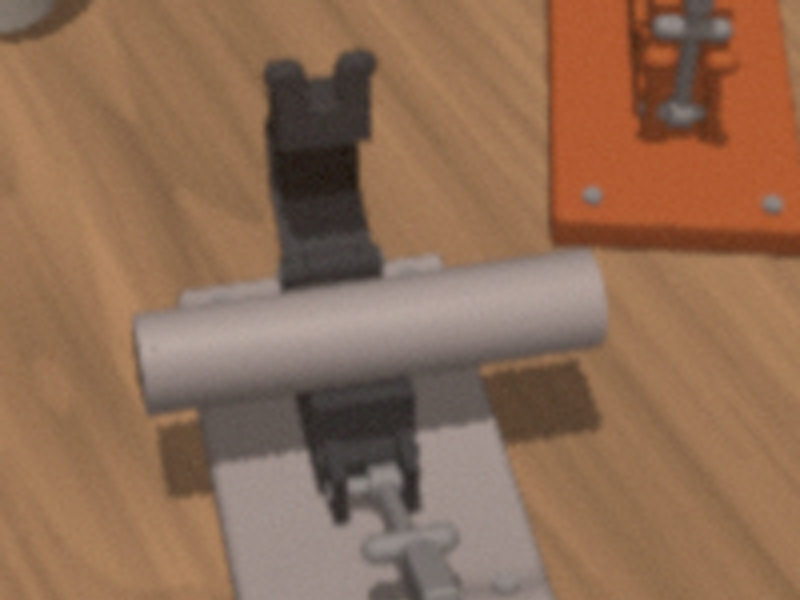

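View pics/top0c.png

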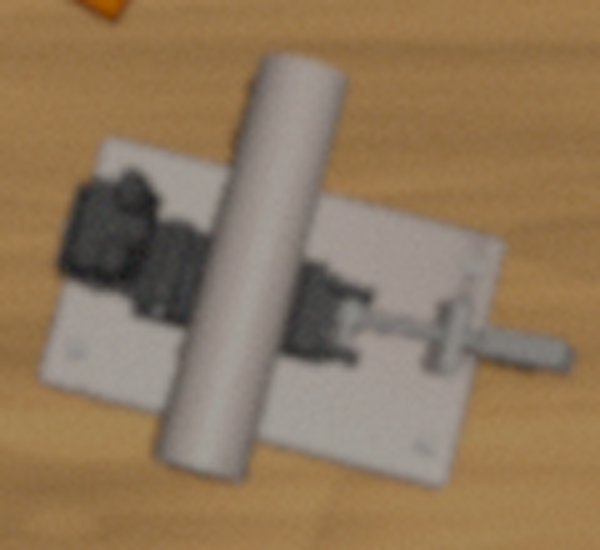

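```bash
cat > m1.py <<'E'
from h import *
T=cam('top');S=cam('side')
t=lambda x,y:((x+.5)/5-.5+280,(y+.5)/5-.5+200)
s=lambda x,y:((x+.5)/4-.5+230,(y+.5)/4-.5+180)
P=onz(T,[t(103,138),t(503,241),t(443,485),t(40,380)],.022)
print(P.round(4)); c=P.mean(0); print('center',c)
d=(P[0]-P[1]+P[3]-P[2]); print('yaw of +x',np.degrees(np.arctan2(d[1],d[0])),np.linalg.norm(P[0]-P[1]),np.linalg.norm(P[1]-P[2]))
# prong ends; 
yaw=np.arctan2(d[1],d[0]);R=Ro.from_euler('z',yaw).as_matrix();o=np.array([c[0],c[1],0])
def st(X): return (R.T@(X-o)*1000).round(1)
# tube axis: ends at top edges z=.075 silhouettes
Q=onz(T,[t(308,62),t(202,468)],.075+.0); print('tube ends z75',[st(q) for q in Q])
b,e=tri([T,S],[t(450,331),s(411,542)]); print('bar',st(b),e)
m,e=tri([T,S],[t(95,228),s(320,70)]); print('prongs?',st(m),e)
np.savez('fr.npz',R=R,o=o)
for nm,p in dict(saddle=(0,0,75),hinge=(38,0,78),pin=(-52,0,35),c1=(105,65,22),c2=(105,-65,22),c3=(-105,65,22)).items():
    X=R@np.array(p)/1000+o; a=proj(T,X)[0];q=proj(S,X)[0]
    print(nm,(a-[280,200])*5+2,(q-[230,180])*4+1.5)
E
python3 m1.py
```

```text
[[ 0.6263  0.0236  0.022 ]
 [ 0.5734 -0.1768  0.022 ]
 [ 0.452  -0.1442  0.022 ]
 [ 0.5041  0.0543  0.022 ]]
center [ 0.53895243 -0.06077117  0.022     ]
yaw of +x 75.24831657805908 0.2072221406904025 0.1256843313758859
tube ends z75 [array([  13.3, -114. ,   75. ]), array([13.8, 87.6, 75. ])]
bar [-85.   -5.6  56.5] [np.float64(1.4435326124410293), np.float64(1.4435326124409777)]
prongs? [ 84.7   1.2 163.2] [np.float64(2.262597895110057), np.float64(2.2625978951101358)]
saddle [276.71221987 295.74357057] [357.43808972 356.76932666]
hinge [199.14665585 274.76540679] [339.44168034 287.61607241]
pin [375.61900725 333.00096481] [382.19018716 510.38408954]
c1 [ 33.89291447 382.62908168] [176.98133554 286.43608654]
c2 [101.7242904  133.60356076] [442.67886679 247.33074205]
c3 [446.35232554 490.41869208] [252.78759537 659.4423023 ]
```

{"fn": "move_arm", "kwargs": {"motion": "-1 30 -30 -50 0; -1 80 -75 -90 -10; -1 130 -120 -124 -20; -1 175 -165 -124 -30; -1 220 -210 -124 -40"}}

```text
clock: 0.78
tcp_pos: [0.3132, -0.392, 0.3599]
tool_rot: [0.885, 0.466, 0.0, 0.001]
force: [0.9, -1.8, 1.1]
width: 0.997
```

{"fn": "move_arm", "kwargs": {"motion": "1 60 -3 0 -5; 1 120 -6 0 -10; 1 180 -9 0 -15; 1 240 -12 0 -20; 1 300 -14 0 -20"}}

```text
clock: 1.4
tcp_pos: [0.4725, -0.1376, 0.3591]
tool_rot: [0.792, 0.61, -0.0, 0.0]
force: [0.3, -0.1, -0.4]
width: 0.477
```

```bash
python3 -c "
from bench import observe
s=observe();print(s['tcp_pos'],s['tool_rot'],s['q'].round(2))"
```

```text
[ 0.47245961 -0.13759005  0.35911321] [ 7.92089769e-01  6.10404522e-01 -7.74419900e-05  3.33411683e-04] [ 0.71  0.13 -0.54  1.8   0.07  1.24 -0.11]
```

{"fn": "move_arm", "kwargs": {"motion": "1 60 18 0 0; 1 110 34 0 0; 1 144 44 0 0; 1 144 44 0 0; 1 144 44 0 0"}}

```text
clock: 2.02
tcp_pos: [0.5508, -0.0121, 0.3586]
tool_rot: [0.792, 0.61, -0.001, -0.0]
force: [-0.9, -1.0, 0.4]
width: 0.006
```

Run:
```python
from h import *
s=observe();print(s['tcp_pos'],s['tool_rot'],s['force'])
im=eyes.capture('wrist');cv2.imwrite('pics/w1.png',im)
cv2.imwrite('pics/side1.png',eyes.capture('side'))
import pickle;pickle.dump(s,open('w1.pkl','wb'))
```

```text
[ 0.55078756 -0.01211833  0.35858212] [ 7.92403991e-01  6.09996350e-01 -6.03944818e-04 -4.43333438e-05] [-0.90950791 -0.97845964  0.41504896]
```

View pics/w1.png

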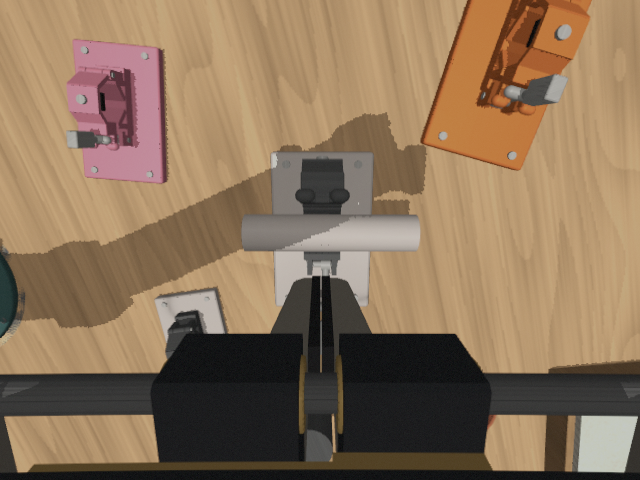

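Run:
```python
import cv2
a=cv2.imread('pics/w1.png')[140:320,230:430]; cv2.imwrite('pics/w1c.png',cv2.resize(a,None,fx=3.3,fy=3.3,interpolation=cv2.INTER_CUBIC))
a=cv2.imread('pics/side1.png')[180:360,230:430]; cv2.imwrite('pics/side1c.png',cv2.resize(a,None,fx=3.3,fy=3.3,interpolation=cv2.INTER_CUBIC))
```

```text
(no output)
```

View pics/w1c.png

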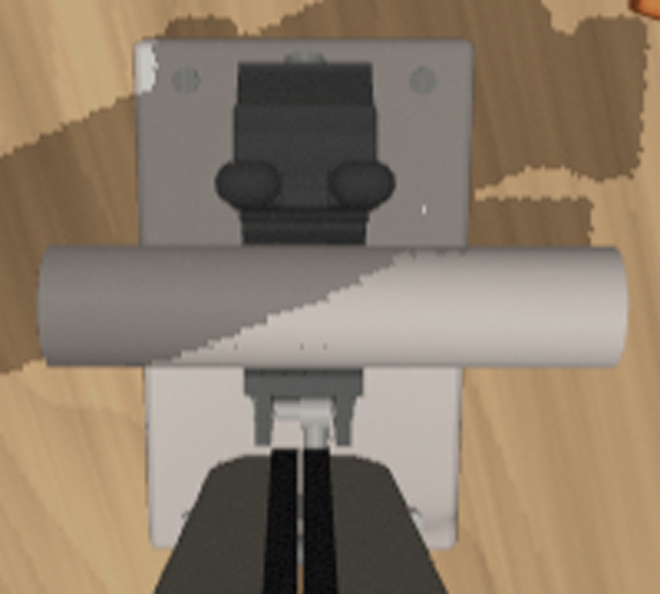

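View pics/side1c.png

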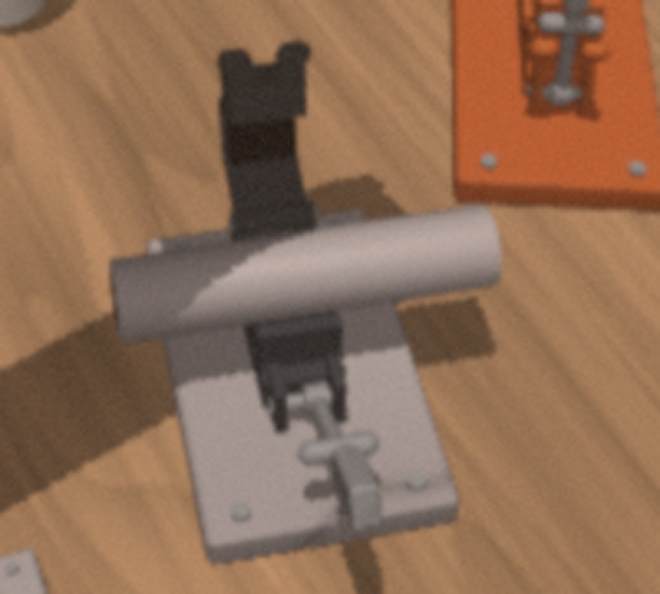

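```bash
cat > m2.py <<'E'
from h import *
import pickle
s=pickle.load(open('w1.pkl','rb'));W=cam('wrist',s);T=cam('top');S=cam('side')
w=lambda x,y:((x+.5)/3.3-.5+230,(y+.5)/3.3-.5+140)
sd=lambda x,y:((x+.5)/3.3-.5+230,(y+.5)/3.3-.5+180)
t=lambda x,y:((x+.5)/5-.5+280,(y+.5)/5-.5+200)
P=onz(W,[w(134,40),w(472,40),w(458,549),w(152,548)],.022)
print(P.round(4), P.mean(0)); d=P[0]-P[3]+P[1]-P[2]
print('yaw',np.degrees(np.arctan2(d[1],d[0])),np.linalg.norm(P[0]-P[3]),np.linalg.norm(P[1]-P[2]),np.linalg.norm(P[0]-P[1]))
tb=onz(W,[w(40,306),w(627,306)],.077);print('tube',tb,tb.mean(0),np.linalg.norm(tb[0]-tb[1]), np.degrees(np.arctan2(*(tb[1]-tb[0])[[1,0]])))
f=np.load('fr.npz');R,o=f['R'],f['o'];st=lambda X:((X-o)@R*1000).round(1)
print('slab',st(P)); print('tube',st(tb))
print('clevis fork ends sides z~40', st(onz(W,[w(254,443),w(352,443)],.040)), 'saddle front face',st(onz(W,[w(245,385),w(362,385)],.06)))
print('eye',st(onz(W,[w(301,411),w(316,440),],.037)))
for (a,b,c,n) in [((248,182),None,(238,57),'prongL'),((361,182),None,(294,50),'prongR'),((305,183),(130,0),(266,53),'pm')]:
    X,e=tri([W,S],[w(*a),sd(*c)]);print(n,st(X),e)
for a,c,n in [((457,293),(307,453),'barL'),((443,368),(373,442),'barR'),]:
    pass
# bar by top: upper end in top img is +x world = stand -y
X,e=tri([T,S],[t(457,293),sd(373,442)]);print('bar -y end',st(X),e)
X,e=tri([T,S],[t(443,368),sd(307,453)]);print('bar +y end',st(X),e)
X,e=tri([T,S],[t(566,356),sd(366,485)]);print('tab end',st(X),e)
E
python3 m2.py
```

```text
[[ 0.5062  0.0586  0.022 ]
 [ 0.6292  0.0261  0.022 ]
 [ 0.5776 -0.176   0.022 ]
 [ 0.4533 -0.1427  0.022 ]] [ 0.54159364 -0.05847583  0.022     ]
yaw 75.48473041356668 0.2081485842489728 0.20857671059880212 0.1272488807683971
tube [[ 0.45501401 -0.02033885  0.077     ]
 [ 0.65543917 -0.07322084  0.077     ]] [ 0.55522659 -0.04677985  0.077     ] 0.2072842219167779 -14.78059093668499
slab [[ 107.1   62.1   22. ]
 [ 107.   -65.2   22. ]
 [-101.5  -66.7   22. ]
 [-101.    61.9   22. ]]
tube [[  17.7   91.5   77. ]
 [  17.6 -115.8   77. ]]
clevis fork ends sides z~40 [[-47.5  17.9  40. ]
 [-47.5 -20.9  40. ]] saddle front face [[-17.   20.2  60. ]
 [-17.1 -23.5  60. ]]
eye [[-35.2  -0.7  37. ]
 [-47.4  -6.7  37. ]]
prongL [ 76.2  13.7 173.5] [np.float64(0.22800897709077717), np.float64(0.2280089770908534)]
prongR [ 76.2 -15.8 173.2] [np.float64(0.9393549525993694), np.float64(0.9393549525995412)]
pm [ 76.   -1.1 173.8] [np.float64(0.6836026959611128), np.float64(0.6836026959608181)]
bar -y end [-84.1 -23.9  54.5] [np.float64(2.2754115157018178), np.float64(2.275411515701657)]
bar +y end [-85.9  11.6  57.3] [np.float64(0.3832200818763137), np.float64(0.38322008187616413)]
tab end [-135.9   -3.6   97.2] [np.float64(0.09985190376884252), np.float64(0.09985190376863412)]
```

```bash
cat >> h.py <<'E'
YAW=np.radians(75.3);XS=np.array([np.cos(YAW),np.sin(YAW),0]);YS=np.array([-XS[1],XS[0],0]);OS=np.array([.5436,-.0465,0])
def stand(X): X=np.asarray(X)-OS; return np.array([X@XS,X@YS,X[2]])*1000
E
python3 - <<'E'
from h import *
s=observe();print(stand(s['tcp_pos']).round(1))
for th in np.arange(1.8,-.01,-.1):
    a=np.array([-np.cos(th),np.sin(th)]);n=np.array([np.sin(th),np.cos(th)])
    P=lambda A,N:(np.array([38,78])+A*a+N*n).round(0)
    print(round(th,1),'mid77',P(77,22),'outer',P(83.5,22),'rise',P(67,22),'arch',P(55,38),'prong',P(98.5,-1))
E
```

```text
[ 34.4   1.6 358.9]
1.8 mid77 [ 77. 148.] outer [ 78. 154.] rise [ 75. 138.] arch [ 88. 123.] prong [ 59. 174.]
1.7 mid77 [ 70. 152.] outer [ 71. 158.] rise [ 68. 142.] arch [ 83. 128.] prong [ 50. 176.]
1.6 mid77 [ 62. 154.] outer [ 62. 161.] rise [ 62. 144.] arch [ 78. 132.] prong [ 40. 176.]
1.5 mid77 [ 54. 156.] outer [ 54. 163.] rise [ 55. 146.] arch [ 72. 136.] prong [ 30. 176.]
1.4 mid77 [ 47. 158.] outer [ 45. 164.] rise [ 48. 148.] arch [ 66. 139.] prong [ 20. 175.]
1.3 mid77 [ 39. 158.] outer [ 37. 164.] rise [ 41. 148.] arch [ 60. 141.] prong [ 11. 173.]
1.2 mid77 [ 31. 158.] outer [ 28. 164.] rise [ 34. 148.] arch [ 53. 143.] prong [  1. 169.]
1.1 mid77 [ 23. 157.] outer [ 20. 162.] rise [ 27. 148.] arch [ 47. 144.] prong [ -8. 165.]
1.0 mid77 [ 15. 155.] outer [ 11. 160.] rise [ 20. 146.] arch [ 40. 145.] prong [-16. 160.]
0.9 mid77 [  7. 152.] outer [  3. 157.] rise [ 14. 144.] arch [ 34. 145.] prong [-24. 155.]
0.8 mid77 [  0. 149.] outer [ -4. 153.] rise [  7. 141.] arch [ 27. 144.] prong [-31. 148.]
0.7 mid77 [ -7. 144.] outer [-12. 149.] rise [  1. 138.] arch [ 20. 142.] prong [-38. 141.]
0.6 mid77 [-13. 140.] outer [-18. 143.] rise [ -5. 134.] arch [ 14. 140.] prong [-44. 133.]
0.5 mid77 [-19. 134.] outer [-25. 137.] rise [-10. 129.] arch [  8. 138.] prong [-49. 124.]
0.4 mid77 [-24. 128.] outer [-30. 131.] rise [-15. 124.] arch [  2. 134.] prong [-53. 115.]
0.3 mid77 [-29. 122.] outer [-35. 124.] rise [-20. 119.] arch [ -3. 131.] prong [-56. 106.]
0.2 mid77 [-33. 115.] outer [-39. 116.] rise [-23. 113.] arch [ -8. 126.] prong [-59.  97.]
0.1 mid77 [-36. 108.] outer [-43. 108.] rise [-26. 107.] arch [-13. 121.] prong [-60.  87.]
-0.0 mid77 [-39. 100.] outer [-46. 100.] rise [-29. 100.] arch [-17. 116.] prong [-60.  77.]
```

{"fn": "move_arm", "kwargs": {"motion": "1 40 2 20 0; 1 76 2 60 0; 1 76 2 110 0; 1 76 2 160 0; 1 76 2 189 0"}}

```text
clock: 2.75
tcp_pos: [0.5712, 0.0598, 0.1675]
tool_rot: [0.793, 0.609, -0.002, -0.0]
force: [-0.1, 0.3, -0.1]
width: 0.003
```

```bash
cat > look.py <<'E'
import sys
from h import *
n=sys.argv[1]; s=observe(); print(s['clock'],stand(s['tcp_pos']).round(1),s['force'].round(1),s['width'])
for c in sys.argv[2:]:
    im=eyes.capture(c); cv2.imwrite(f'pics/{c}_{n}.png',im)
    if c=='side': im=cv2.resize(im[150:350,220:420],None,fx=3,fy=3,interpolation=cv2.INTER_CUBIC)
    if c=='top': im=cv2.resize(im[190:320,270:400],None,fx=4.6,fy=4.6,interpolation=cv2.INTER_CUBIC)
    cv2.imwrite(f'pics/{c}_{n}c.png',im)
E
python3 look.py a side
```

```text
2.75 [109.8   0.3 167.5] [-0.1  0.3 -0.1] 0.0031178371555380196
```

View pics/side_ac.png

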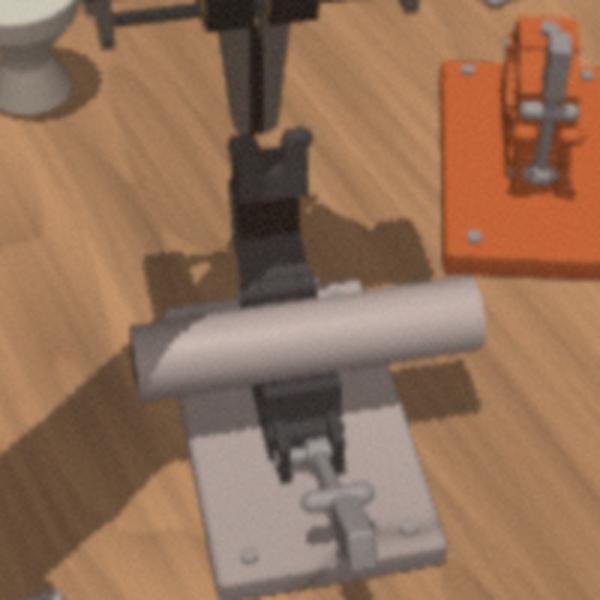

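{"fn": "move_arm", "kwargs": {"motion": "1 -12 0 0 0; 1 -20 0 0 0; 1 -26 0 0 0; 1 -33 0 -2 0; 1 -40 0 -5 0"}}

```text
clock: 3.42
tcp_pos: [0.5641, 0.0256, 0.1773]
tool_rot: [0.792, 0.611, 0.003, 0.0]
force: [2.0, 6.1, 1.5]
width: 0.006
```

```bash
python3 look.py b side
```

```text
3.425 [ 75.   -1.5 177.3] [2.  6.1 1.5] 0.005707985773209543
```

View pics/side_bc.png

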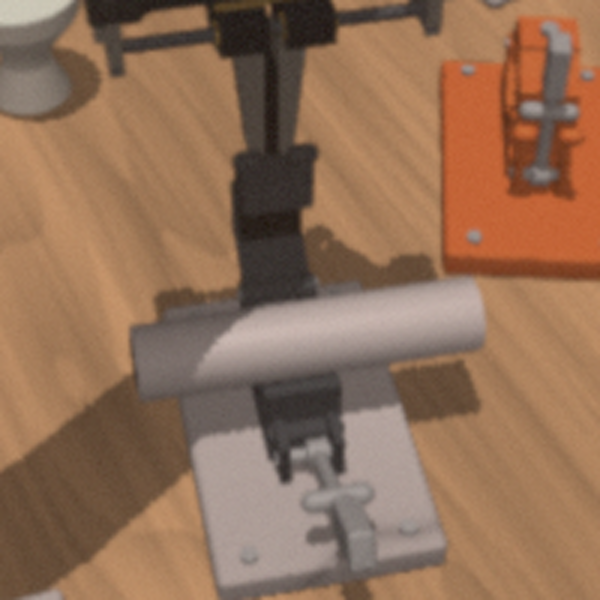

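{"fn": "move_arm", "kwargs": {"motion": "1 -8 -1 -3 0; 1 -17 -1 -4 0; 1 -26 -1 -4 0; 1 -35 -1 -4 0; 1 -44 -1 -3 0"}}

```text
clock: 4.1
tcp_pos: [0.5516, -0.019, 0.1795]
tool_rot: [0.792, 0.611, 0.002, 0.001]
force: [3.2, 3.5, 3.5]
width: -0.001
```

```bash
python3 look.py c side
```

```text
4.1 [ 28.6  -0.8 179.5] [3.2 3.5 3.5] -0.0011001223692654197
```

View pics/side_cc.png

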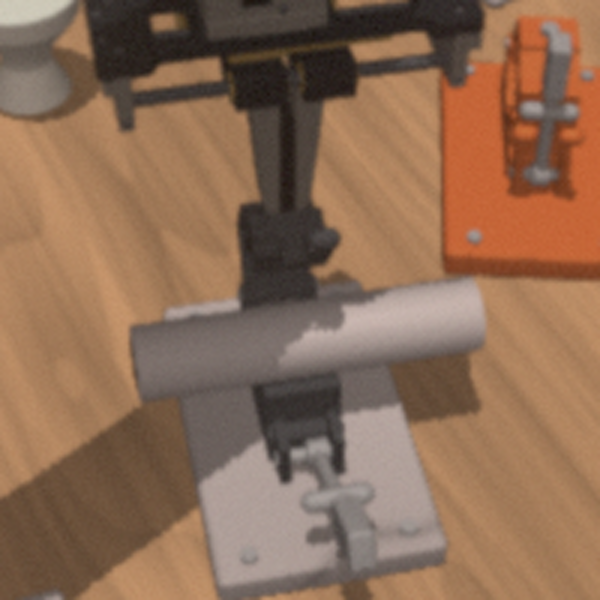

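{"fn": "move_arm", "kwargs": {"motion": "1 -10 0 1 0; 1 -20 0 3 0; 1 -30 0 5 0; 1 -37 0 9 0; 1 -43 0 14 0"}}

```text
clock: 4.78
tcp_pos: [0.5384, -0.0618, 0.1636]
tool_rot: [0.792, 0.61, -0.001, -0.0]
force: [-0.8, 1.0, 3.8]
width: 0.006
```

```bash
python3 look.py d side
```

```text
4.775 [-16.2   1.1 163.6] [-0.8  1.   3.8] 0.005982512733975985
```

View pics/side_dc.png

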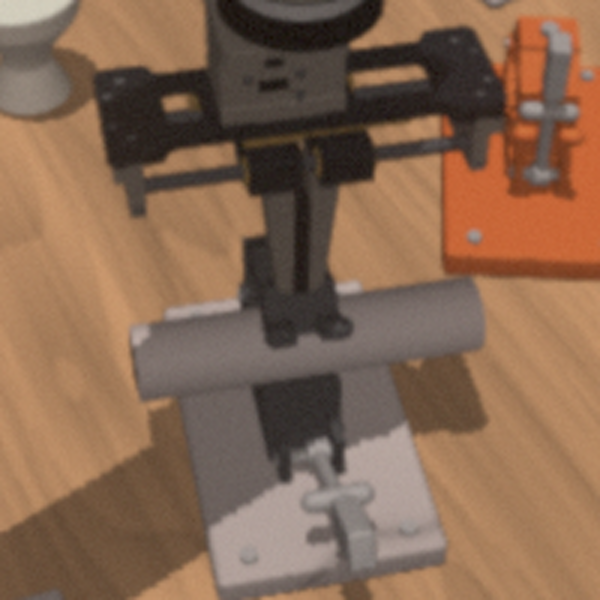

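{"fn": "move_arm", "kwargs": {"motion": "1 -7 0 5 0; 1 -12 0 10 0; 1 -17 0 16 0; 1 -21 0 21 0; 1 -23 0 25 0"}}

```text
clock: 5.45
tcp_pos: [0.5332, -0.0835, 0.1386]
tool_rot: [0.792, 0.61, -0.0, 0.0]
force: [-0.4, 0.9, 2.3]
width: 0.003
```

```bash
python3 look.py e side
```

```text
5.45 [-38.4   0.7 138.6] [-0.4  0.9  2.3] 0.0030575335724428465
```

View pics/side_ec.png

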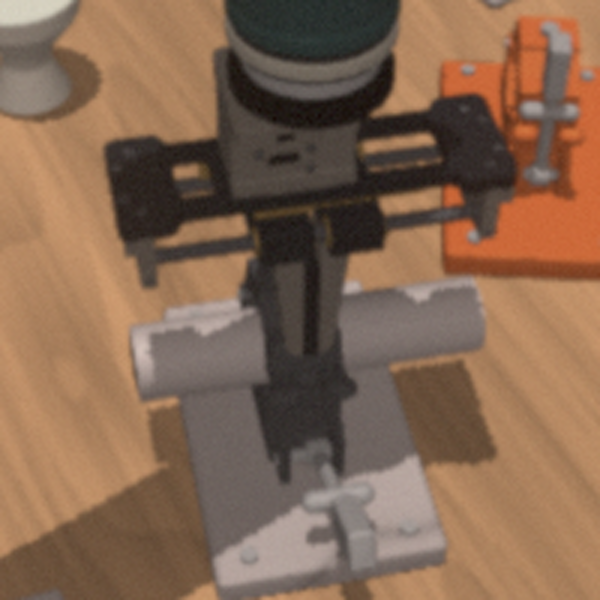

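{"fn": "move_arm", "kwargs": {"motion": "1 -2 0 4 0; 1 -3 0 7 0; 1 -3 0 9 0; 1 -3 0 10 0; 1 -3 0 10 0"}}

```text
clock: 6.12
tcp_pos: [0.5324, -0.0862, 0.1289]
tool_rot: [0.792, 0.61, -0.0, 0.0]
force: [-0.7, -0.1, 2.1]
width: 0.006
```

{"fn": "move_arm", "kwargs": {"motion": "1 0 0 1 0; 1 0 0 1.5 0; 1 0 0 2 0; 1 0 0 2 0"}}

```text
clock: 6.62
tcp_pos: [0.5326, -0.0859, 0.127]
tool_rot: [0.792, 0.61, 0.0, 0.0]
force: [-0.0, -2.2, 3.4]
width: 0.005
```

{"fn": "move_arm", "kwargs": {"motion": "1 0 0 0.7 0; 1 0 0 1.4 0; 1 0 0 2 0; 1 0 0 2 0"}}

```text
clock: 7.12
tcp_pos: [0.5325, -0.0862, 0.1255]
tool_rot: [0.792, 0.61, -0.0, 0.0]
force: [-3.2, -3.2, 8.6]
width: 0.002
```

{"fn": "move_arm", "kwargs": {"motion": "1 0 0 0.5 0; 1 0 0 1 0; 1 0 0 1 0; 1 0 0 1 0"}}

```text
clock: 7.62
tcp_pos: [0.5325, -0.0864, 0.1249]
tool_rot: [0.792, 0.61, -0.0, 0.0]
force: [-4.8, -3.8, 11.5]
width: 0.003
```

{"fn": "move_arm", "kwargs": {"motion": "1 0 0 0.5 0; 1 0 0 0.8 0; 1 0 0 0.8 0; 1 0 0 0.8 0"}}

```text
clock: 8.12
tcp_pos: [0.5325, -0.0864, 0.1245]
tool_rot: [0.792, 0.61, -0.001, 0.001]
force: [-6.0, -4.0, 15.5]
width: 0.005
```

```bash
python3 look.py f side top
```

```text
8.125 [-41.4   0.6 124.5] [-6.  -4.  15.5] 0.004618573673092816
```

View pics/side_fc.png

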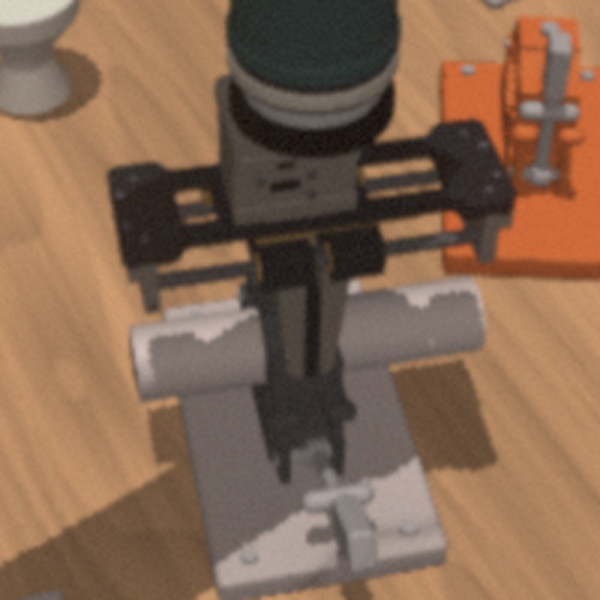

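{"fn": "move_arm", "kwargs": {"motion": "1 0 0 -3 0; 1 0 0 -30 0; 1 -20 0 -80 0; 1 -60 0 -130 0; 1 -90 0 -160 0"}}

```text
clock: 8.85
tcp_pos: [0.51, -0.173, 0.285]
tool_rot: [0.792, 0.611, 0.001, 0.001]
force: [0.4, -0.2, 0.4]
width: -0.001
```

{"fn": "move_arm", "kwargs": {"motion": "-0.3 0 0 0 0; -0.3 0 0 0 0; -0.3 0 0 0 0"}}

```text
clock: 9.22
tcp_pos: [0.5092, -0.171, 0.2817]
tool_rot: [0.791, 0.611, -0.0, -0.001]
force: [-0.7, 0.2, -0.8]
width: 0.305
```

```bash
python3 look.py g side top wrist; python3 -c "
from bench import observe;import pickle;s=observe();pickle.dump(s,open('wg.pkl','wb'));print(s['tool_rot'])"
```

```text
9.225 [-129.1    1.6  281.7] [-0.7  0.2 -0.8] 0.3054210686648931
[ 7.91615714e-01  6.11018662e-01 -1.91070302e-04 -8.48121046e-04]
```

View pics/side_gc.png

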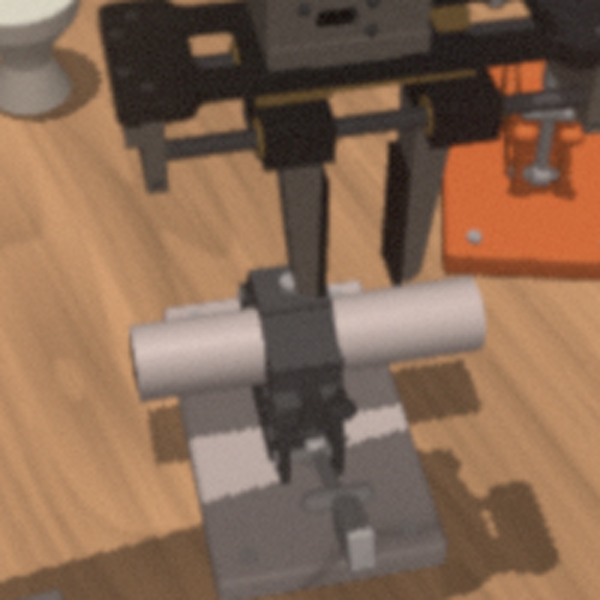

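View pics/wrist_g.png

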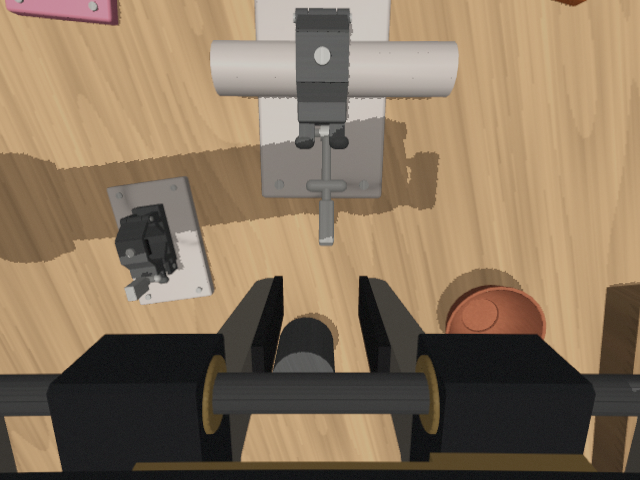

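Run:
```python
import cv2
a=cv2.imread('pics/wrist_g.png')[95:255,250:400]; cv2.imwrite('pics/wgc.png',cv2.resize(a,None,fx=3.7,fy=3.7,interpolation=cv2.INTER_CUBIC))
```

```text
(no output)
```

View pics/wgc.png

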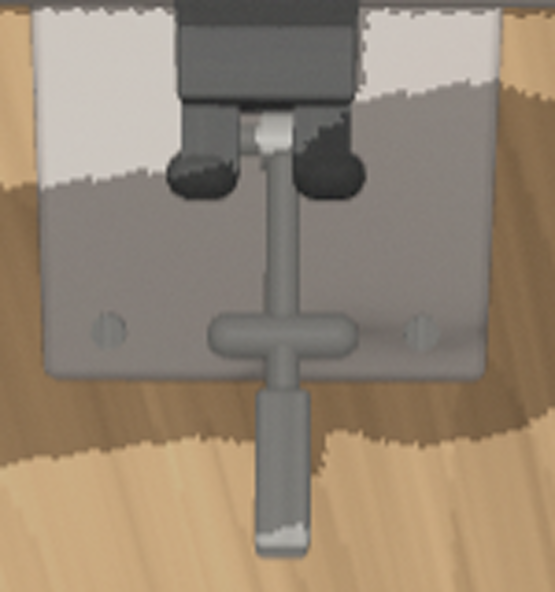

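Run:
```python
from h import *
import pickle
s=pickle.load(open('wg.pkl','rb'));W=cam('wrist',s);S=cam('side');T=cam('top')
w=lambda x,y:((x+.5)/3.7-.5+250,(y+.5)/3.7-.5+95)
st=lambda p,z:stand(onz(W,[w(*p)],z/1000)[0]).round(1)
print('TCP',stand(s['tcp_pos']), 'heading',np.degrees(2*np.arctan2(s['tool_rot'][1],s['tool_rot'][0])))
print('slot',st((266,175),82),'L/R outer',st((167,175),82),st((364,175),82),'tips',st((266,198),78))
print('shoulder edge',st((266,101),102), 'slab corners',st((45,380),22),st((487,380),22))
for z in (55,58,61,64): print('bar',z,st((283,335),z))
for z in (68,74,80,86): print('tab start/end',z,st((283,392),z),st((283,530),z),st((283,552),z))
print('eye',st((275,130),38))
sd=lambda x,y:((x+.5)/3-.5+220,(y+.5)/3-.5+150)
X,e=tri([W,S],[w(283,335),sd(337,495)]);print('bar',stand(X),e)
X,e=tri([W,S],[w(283,530),sd(361,532)]);print('tabend',stand(X),e)
t0=onz(T,[(452,298)],.08)[0];print('pot',stand(t0))
```

```text
TCP [-129.81913922    1.18933658  282.27651284] heading 75.32642417238806
slot [-58.6  -0.8  82. ] L/R outer [-58.7  22.9  82. ] [-58.6 -24.3  82. ] tips [-64.1  -0.8  78. ]
shoulder edge [-42.4  -0.8 102. ] slab corners [-117.4   63.6   22. ] [-117.3  -65.6   22. ]
bar 55 [-100.2   -5.5   55. ]
bar 58 [-99.8  -5.4  58. ]
bar 61 [-99.4  -5.4  61. ]
bar 64 [-99.1  -5.3  64. ]
tab start/end 68 [-113.3   -5.4   68. ] [-150.5   -5.5   68. ] [-156.6   -5.6   68. ]
tab start/end 74 [-112.4   -5.3   74. ] [-148.9   -5.5   74. ] [-154.9   -5.5   74. ]
tab start/end 80 [-111.4   -5.2   80. ] [-147.3   -5.4   80. ] [-153.2   -5.4   80. ]
tab start/end 86 [-110.4   -5.1   86. ] [-145.7   -5.3   86. ] [-151.5   -5.3   86. ]
eye [-47.5  -3.3  38. ]
bar [-99.63614202  -4.09794309  56.93468443] [np.float64(1.3673167467260274), np.float64(1.3673167467258864)]
tabend [-145.12710207   -4.46492278   87.48723936] [np.float64(0.8170357974181877), np.float64(0.8170357974181559)]
pot [-300.99647743   22.20580759   80.        ]
```

{"fn": "move_arm", "kwargs": {"motion": "0.1 -2 4 50 0; 0.1 -4 6.5 100 0; 0.1 -4 6.5 140 0; 0.1 -4 6.5 170 0; 0.1 -4 6.5 170 0", "newtons": 15}}

```text
clock: 10.0
tcp_pos: [0.5132, -0.1774, 0.1109]
tool_rot: [0.792, 0.611, -0.001, -0.002]
force: [-0.3, -0.1, 0.4]
width: 0.449
```

```bash
python3 look.py h side wrist
```

```text
10.0 [-134.3   -3.8  110.9] [-0.3 -0.1  0.4] 0.44859886462054543
```

View pics/side_hc.png

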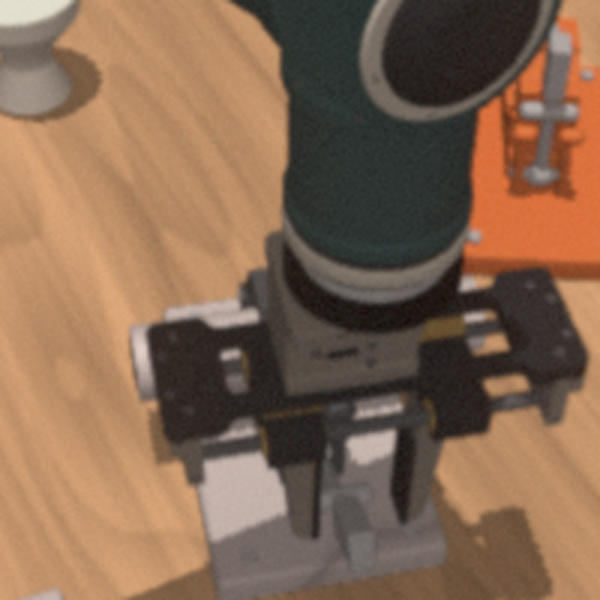

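View pics/wrist_h.png

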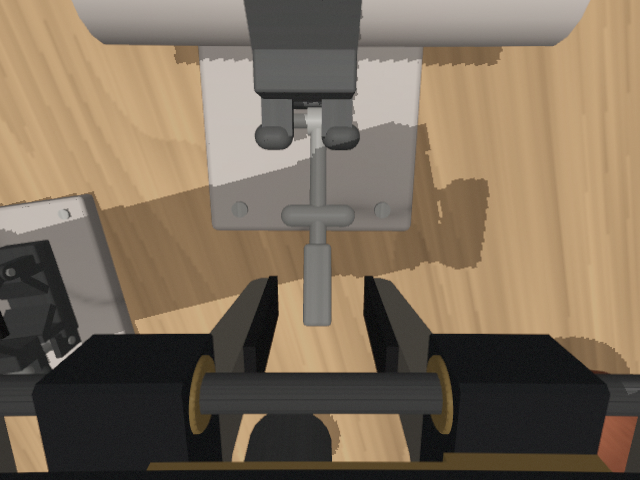

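{"fn": "move_arm", "kwargs": {"motion": "0.1 0 0 15 0; 0.1 1 0 33 0; 0.1 1 0 33 0; 0.7 1 0 33 0; 0.7 1 0 33 0"}}

```text
clock: 10.72
tcp_pos: [0.5154, -0.1776, 0.0806]
tool_rot: [0.792, 0.61, 0.0, 0.0]
force: [-0.1, -0.3, 0.3]
width: 0.255
```

{"fn": "move_arm", "kwargs": {"motion": "1 0 0 0 0; 1 0 0 0 0; 1 0 0 0 0; 1 0 0 0 0", "newtons": 20}}

```text
clock: 11.22
tcp_pos: [0.5141, -0.1776, 0.08]
tool_rot: [0.792, 0.61, -0.001, -0.001]
force: [-5.6, 0.3, 4.8]
width: 0.148
```

```bash
python3 look.py i side wrist
```

```text
11.225 [-134.3   -4.7   80. ] [-5.6  0.3  4.8] 0.14803548666222502
```

View pics/wrist_i.png

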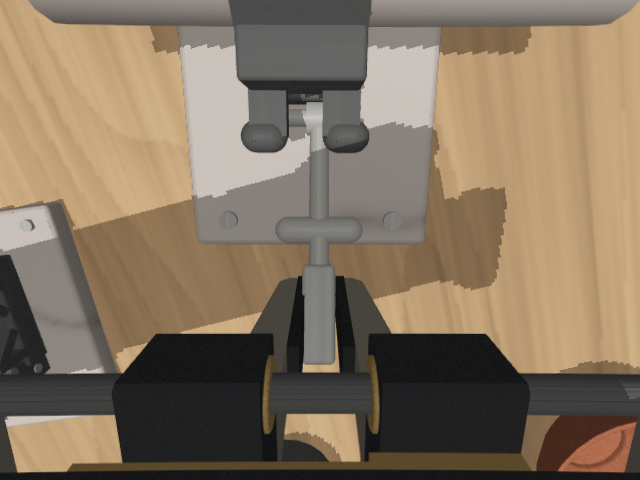

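{"fn": "move_arm", "kwargs": {"motion": "1 7 -1 -12 0; 1 16 -2 -23 0; 1 27 -3.5 -32 0; 1 38 -5 -40 0; 1 38 -5 -40 0"}}

```text
clock: 11.95
tcp_pos: [0.5213, -0.1378, 0.1218]
tool_rot: [0.792, 0.611, 0.001, 0.001]
force: [-2.2, 0.9, 6.8]
width: 0.147
```

```bash
python3 look.py j side wrist
```

```text
11.95 [-94.   -1.6 121.8] [-2.2  0.9  6.8] 0.1470458330187644
```

View pics/wrist_j.png

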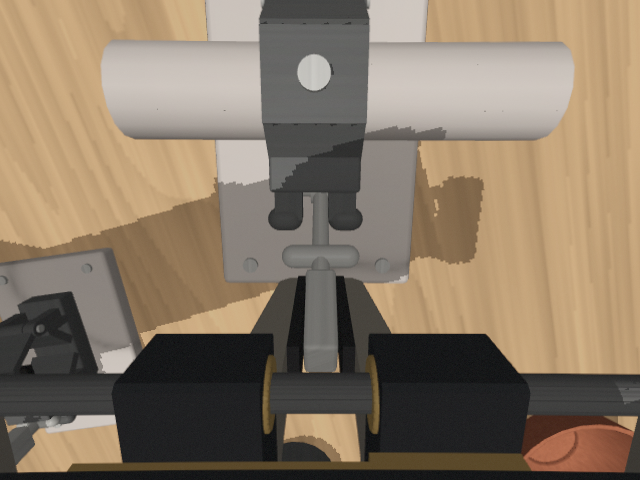

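View pics/side_jc.png

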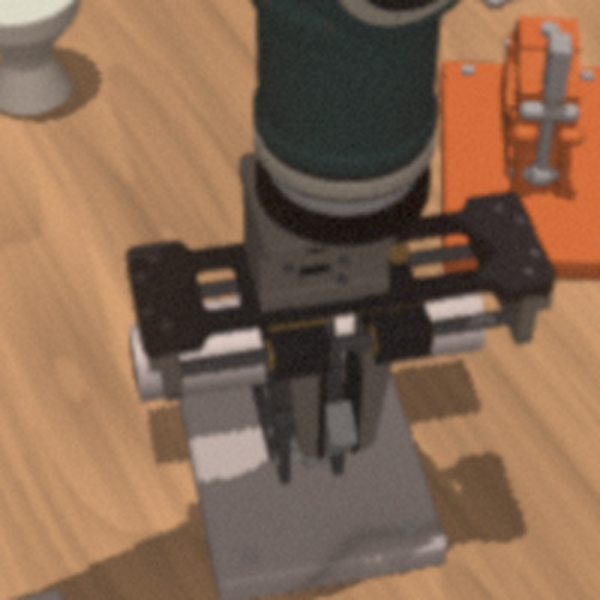

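{"fn": "move_arm", "kwargs": {"motion": "1 3 -1 -3 0; 1 6 -2 -5 0; 1 8 -2.5 -6 0; 1 8 -2.5 -6 0", "newtons": 30}}

```text
clock: 12.55
tcp_pos: [0.5187, -0.1308, 0.1254]
tool_rot: [0.792, 0.61, -0.001, -0.001]
force: [-0.6, -1.5, -12.9]
width: 0.151
```

```bash
python3 look.py k wrist
```

```text
12.55 [-87.9   2.6 125.4] [ -0.6  -1.5 -12.9] 0.15134606799971362
```

View pics/wrist_k.png

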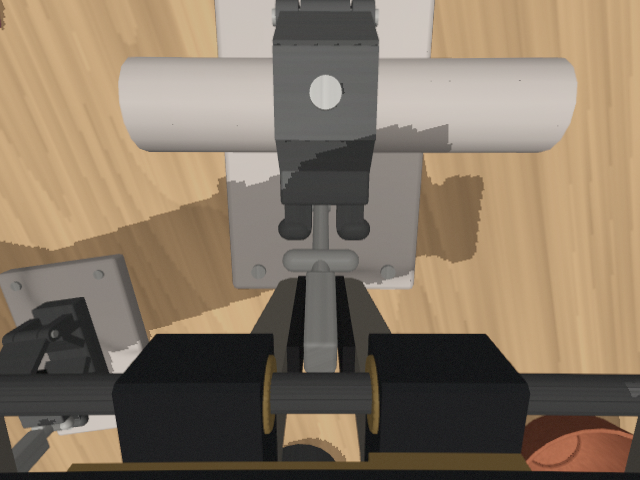

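{"fn": "move_arm", "kwargs": {"motion": "1 0 1 1.5 0; 1 0 1.7 2 0; 1 0 1.7 2 0; 1 0 1.7 2 0"}}

```text
clock: 13.1
tcp_pos: [0.522, -0.1319, 0.1251]
tool_rot: [0.792, 0.61, 0.0, 0.001]
force: [-2.0, -3.7, 3.9]
width: 0.151
```

```bash
python3 look.py l wrist
```

```text
13.1 [-88.1  -0.7 125.1] [-2.  -3.7  3.9] 0.1507427173303437
```

View pics/wrist_l.png

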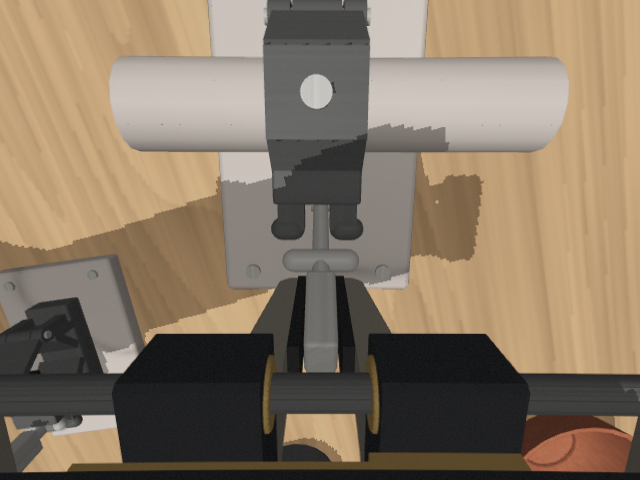

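{"fn": "move_arm", "kwargs": {"motion": "1 0 -1 0 0; 1 1 -1.2 0 0; 1 1 -1.2 0 0"}}

```text
clock: 13.52
tcp_pos: [0.5216, -0.1316, 0.1251]
tool_rot: [0.792, 0.61, 0.001, 0.002]
force: [0.1, -4.9, 5.9]
width: 0.152
```

```bash
python3 look.py m wrist
python3 - <<'E'
import cv2
a=cv2.imread('pics/wrist_m.png')[190:290,240:400]; cv2.imwrite('pics/wmc.png',cv2.resize(a,None,fx=5,fy=5,interpolation=cv2.INTER_CUBIC))
E
```

```text
13.525 [-87.9  -0.4 125.1] [ 0.1 -4.9  5.9] 0.15217730683330685
```

View pics/wmc.png

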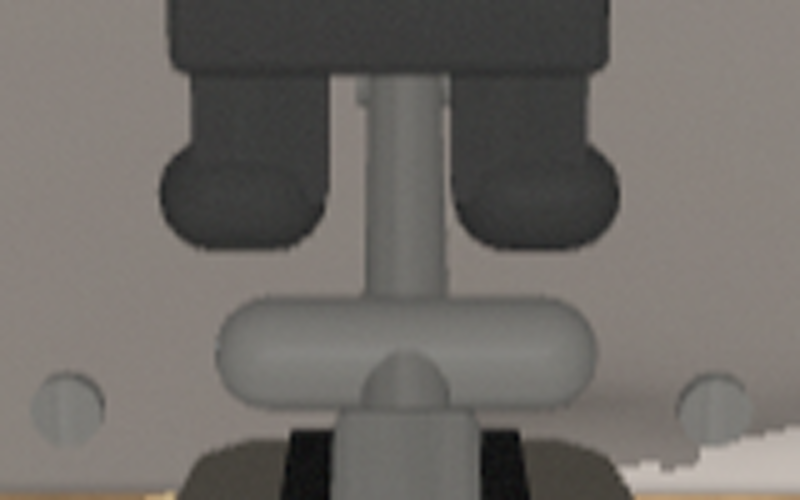

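{"fn": "move_arm", "kwargs": {"motion": "1 0 -1 0 0; 1 0 -2 0 0; 1 0 -2 0 0; 1 0 -2 0 0"}}

```text
clock: 14.08
tcp_pos: [0.5196, -0.1311, 0.1251]
tool_rot: [0.792, 0.61, 0.001, 0.002]
force: [-0.8, -5.7, 7.1]
width: 0.148
```

```bash
python3 look.py n wrist
python3 - <<'E'
import cv2
a=cv2.imread('pics/wrist_n.png')[190:290,240:400]; cv2.imwrite('pics/wnc.png',cv2.resize(a,None,fx=5,fy=5,interpolation=cv2.INTER_CUBIC))
E
```

```text
14.075 [-87.9   1.8 125.1] [-0.8 -5.7  7.1] 0.148155339911122
```

View pics/wnc.png

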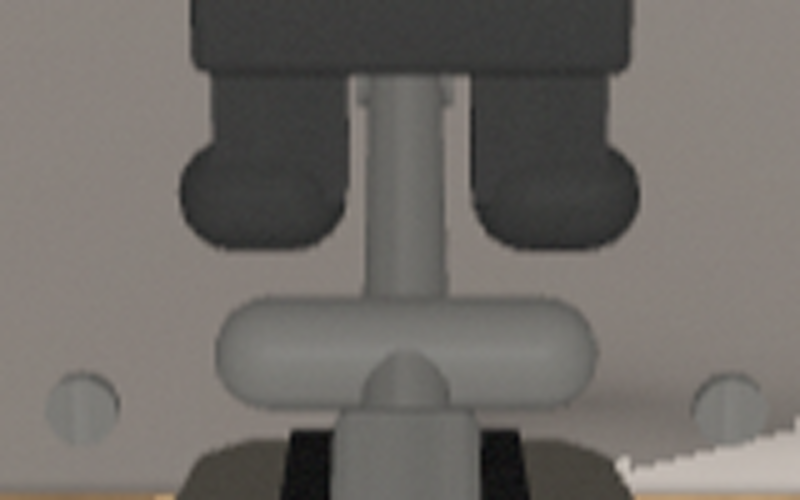

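{"fn": "move_arm", "kwargs": {"motion": "1 2 0 -1.8 0; 1 4.5 0 -2.8 0; 1 7 0 -3.7 0; 1 9 0 -4.3 0; 1 9 0 -4.3 0", "newtons": 40}}

```text
clock: 14.75
tcp_pos: [0.5198, -0.1239, 0.1279]
tool_rot: [0.793, 0.61, -0.002, 0.001]
force: [-1.5, -8.5, -1.0]
width: 0.154
```

```bash
python3 look.py o wrist
python3 - <<'E'
import cv2
a=cv2.imread('pics/wrist_o.png')[190:290,240:400]; cv2.imwrite('pics/woc.png',cv2.resize(a,None,fx=5,fy=5,interpolation=cv2.INTER_CUBIC))
E
```

```text
14.75 [-80.9   3.4 127.9] [-1.5 -8.5 -1. ] 0.15393110426346354
```

View pics/woc.png

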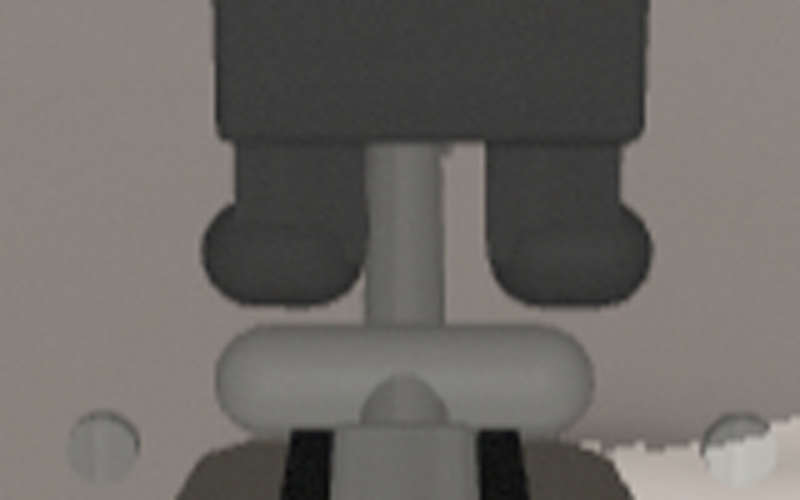

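{"fn": "move_arm", "kwargs": {"motion": "1 -1 1 0 0; 1 -1 1.8 0 0; 1 -1 1.8 0 0; 1 -1 1.8 0 0"}}

```text
clock: 15.3
tcp_pos: [0.5206, -0.1242, 0.1277]
tool_rot: [0.792, 0.61, -0.002, -0.0]
force: [-2.7, -6.8, 0.3]
width: 0.15
```

```bash
cat > z.py <<'E'
import sys,cv2
n=sys.argv[1]
a=cv2.imread(f'pics/wrist_{n}.png')[190:290,240:400]; cv2.imwrite(f'pics/w{n}c.png',cv2.resize(a,None,fx=5,fy=5,interpolation=cv2.INTER_CUBIC))
E
python3 look.py p wrist;python3 z.py p
```

```text
15.3 [-81.    2.5 127.7] [-2.7 -6.8  0.3] 0.15003453793448812
```

View pics/wpc.png

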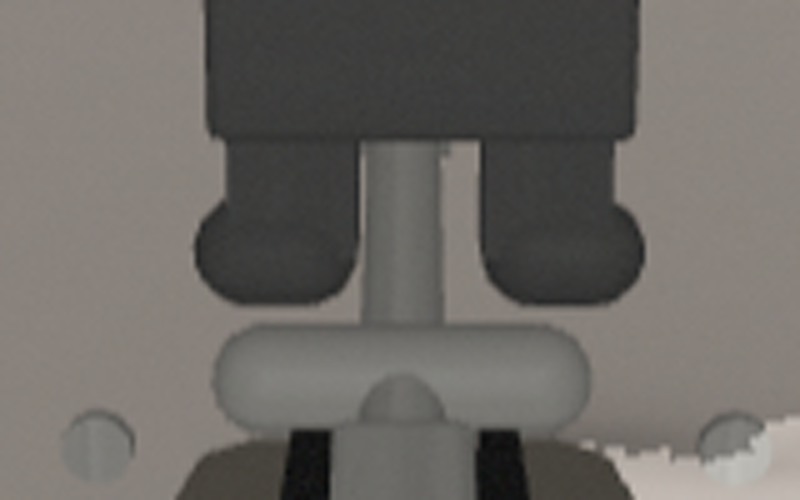

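{"fn": "move_arm", "kwargs": {"motion": "1 0 1 0 0; 1 0 2 0 0; 1 0 2 0 0; 1 0 2 0 0"}}

```text
clock: 15.85
tcp_pos: [0.5226, -0.1248, 0.1278]
tool_rot: [0.792, 0.61, -0.002, -0.0]
force: [-2.7, -6.6, 0.0]
width: 0.15
```

```bash
python3 look.py q wrist;python3 z.py q
```

```text
15.85 [-81.    0.5 127.8] [-2.7 -6.6  0. ] 0.1500032692443435
```

View pics/wqc.png

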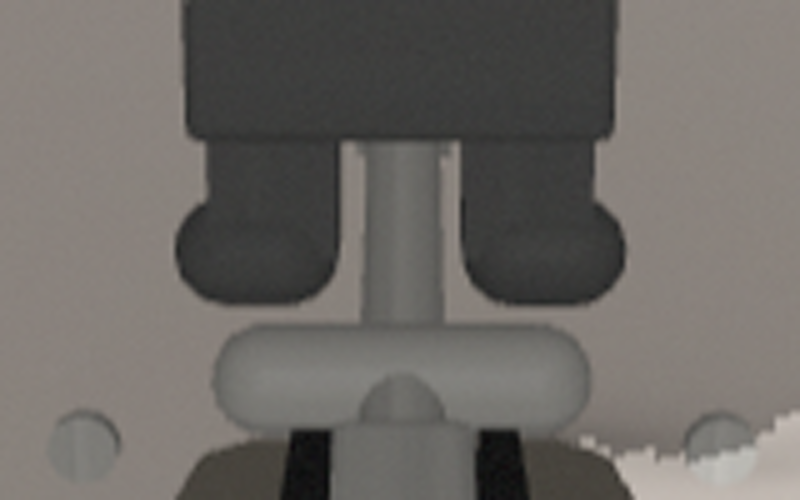

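{"fn": "move_arm", "kwargs": {"motion": "1 1.2 0 -0.3 0; 1 2.4 0 -0.6 0; 1 3.5 0 -0.9 0; 1 3.5 0 -0.9 0"}}

```text
clock: 16.4
tcp_pos: [0.5231, -0.1225, 0.1285]
tool_rot: [0.793, 0.61, -0.003, 0.0]
force: [-3.4, -8.1, 0.2]
width: 0.144
```

{"fn": "move_arm", "kwargs": {"motion": "1 1.3 0 -0.3 0; 1 2.6 0 -0.6 0; 1 4 0 -0.9 0; 1 4 0 -0.9 0"}}

```text
clock: 16.9
tcp_pos: [0.5239, -0.1196, 0.1293]
tool_rot: [0.793, 0.609, -0.003, 0.0]
force: [-4.2, -10.1, -0.8]
width: 0.145
```

```bash
python3 look.py r wrist;python3 z.py r
```

```text
16.9 [-75.7   0.5 129.3] [ -4.2 -10.1  -0.8] 0.14547587875315482
```

View pics/wrc.png

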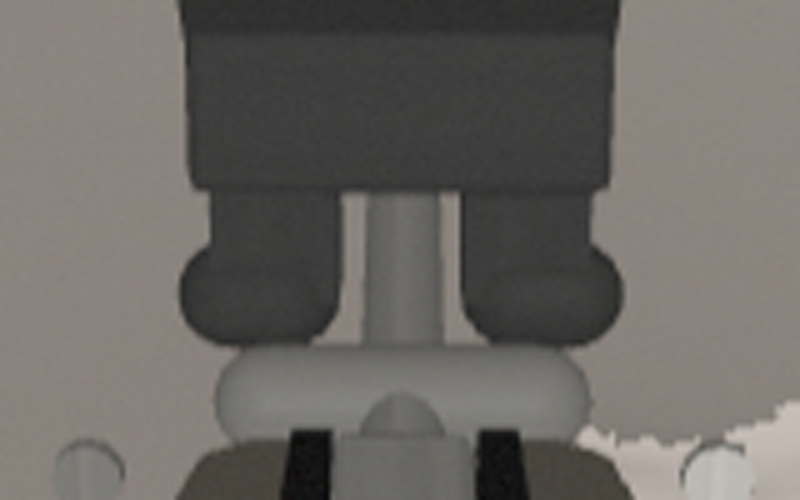

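{"fn": "move_arm", "kwargs": {"motion": "1 1.3 0 -0.3 0; 1 2.6 0 -0.6 0; 1 4 0 -0.8 0; 1 4 0 -0.8 0"}}

```text
clock: 17.45
tcp_pos: [0.5241, -0.1187, 0.1296]
tool_rot: [0.793, 0.609, -0.005, 0.001]
force: [-4.1, -16.7, -2.8]
width: 0.148
```

```bash
python3 look.py s wrist;python3 z.py s
```

```text
17.45 [-74.7   0.5 129.6] [ -4.1 -16.7  -2.8] 0.1481442738725355
```

View pics/wsc.png

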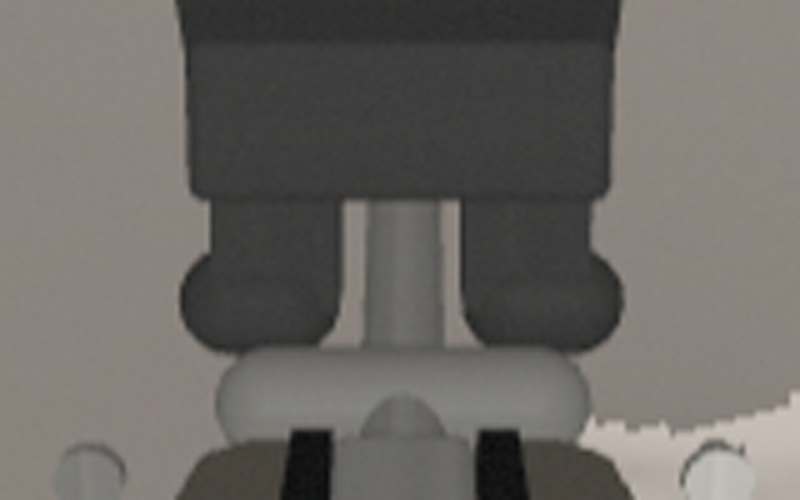

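{"fn": "move_arm", "kwargs": {"motion": "1 0.5 0 -0.1 0; 1 0.5 0 -0.1 0"}}

```text
clock: 17.75
tcp_pos: [0.5241, -0.1186, 0.1296]
tool_rot: [0.793, 0.609, -0.005, 0.001]
force: [-4.6, -17.4, -3.7]
width: 0.15
```

```bash
python3 look.py t side
```

```text
17.75 [-74.7   0.6 129.6] [ -4.6 -17.4  -3.7] 0.14964613364558915
```

View pics/side_tc.png

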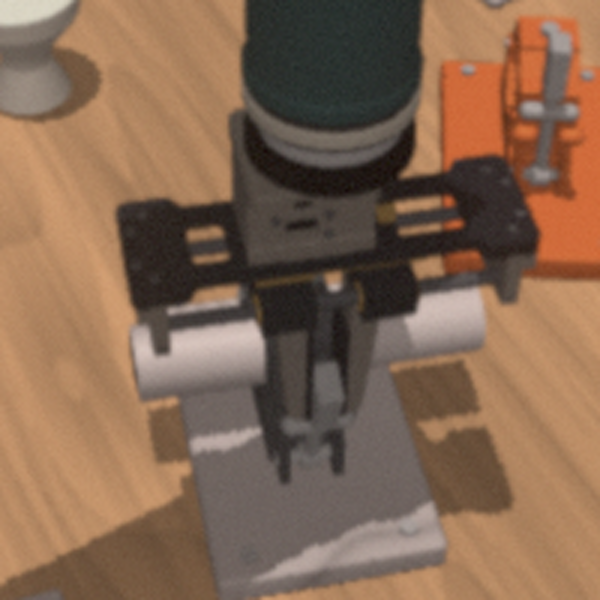

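View pics/wrist_s.png

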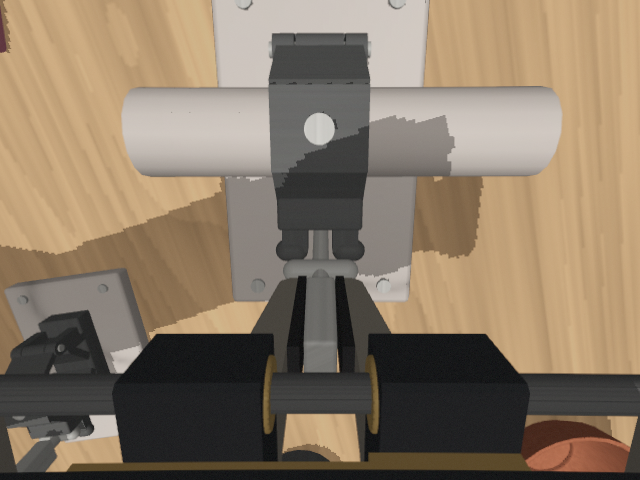

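{"fn": "move_arm", "kwargs": {"motion": "1 0.5 0 -0.1 0; 1 0.8 0 -0.2 0; 1 0.8 0 -0.2 0"}}

```text
clock: 18.18
tcp_pos: [0.5243, -0.1179, 0.1299]
tool_rot: [0.793, 0.609, -0.005, 0.001]
force: [-3.8, -17.5, -3.5]
width: 0.147
```

{"fn": "move_arm", "kwargs": {"motion": "1 0.5 0 -0.1 0; 1 1 0 -0.2 0; 1 1.5 0 -0.3 0; 1 1.5 0 -0.3 0"}}

```text
clock: 18.68
tcp_pos: [0.5244, -0.1176, 0.13]
tool_rot: [0.794, 0.608, -0.006, 0.002]
force: [-4.3, -19.4, -4.6]
width: 0.152
```

```bash
python3 look.py u wrist
python3 - <<'E'
import cv2,numpy as np
a=cv2.imread('pics/wrist_u.png')[215:290,265:375]; a=cv2.resize(a,None,fx=7,fy=7,interpolation=cv2.INTER_CUBIC)
a=np.clip(a.astype(float)*1.9,0,255).astype(np.uint8); cv2.imwrite('pics/wuc.png',a)
E
```

```text
18.675 [-73.6   0.6 130. ] [ -4.3 -19.4  -4.6] 0.15224138310938753
```

View pics/wuc.png

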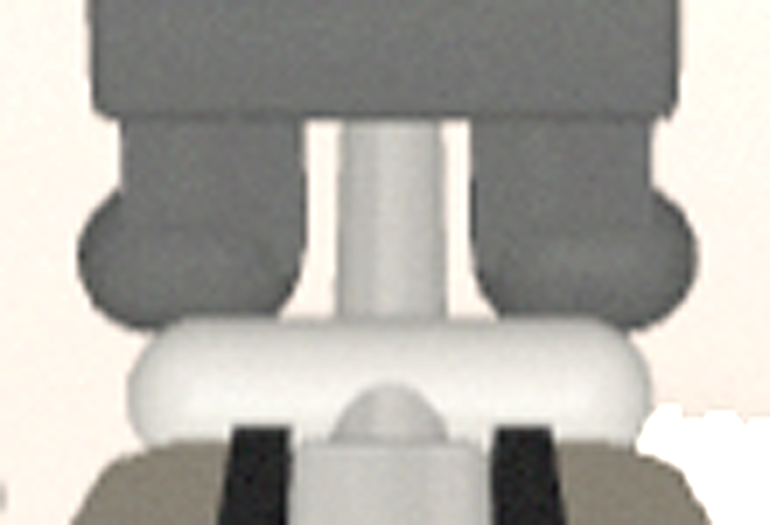

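{"fn": "move_arm", "kwargs": {"motion": "1 0 0 0.3 0; 1 0 0 0.3 0; 1 0 0 0.3 0", "newtons": 20}}

```text
clock: 19.1
tcp_pos: [0.525, -0.1155, 0.1303]
tool_rot: [0.793, 0.609, -0.005, 0.001]
force: [-5.7, -15.1, 1.7]
width: 0.149
```

```bash
cat > zz.py <<'E'
import cv2,numpy as np,sys
n=sys.argv[1]
a=cv2.imread(f'pics/wrist_{n}.png')[215:315,265:375]; a=cv2.resize(a,None,fx=6,fy=6,interpolation=cv2.INTER_CUBIC)
a=np.clip(a.astype(float)*1.9,0,255).astype(np.uint8); cv2.imwrite(f'pics/w{n}c.png',a)
E
python3 look.py v wrist; python3 zz.py v
```

```text
19.1 [-71.5   0.5 130.3] [ -5.7 -15.1   1.7] 0.14946814135620357
```

View pics/wvc.png

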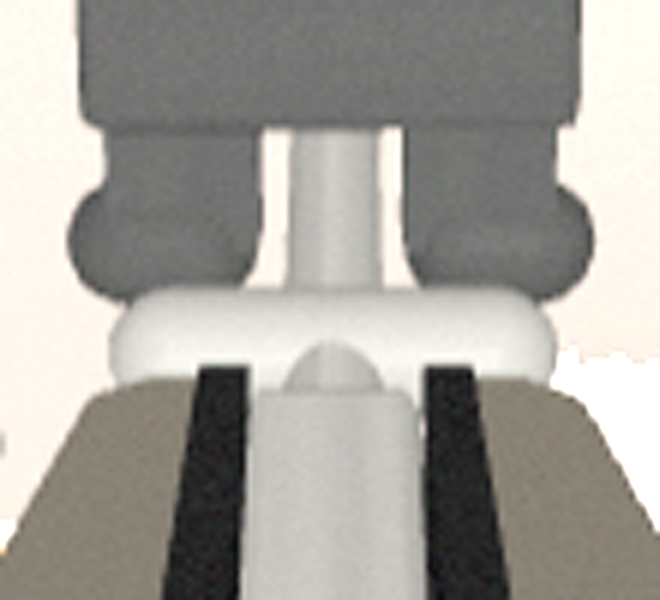

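{"fn": "move_arm", "kwargs": {"motion": "0.1 -3 0 0 0; 0.1 -3 0 0 0; 0.1 -3 0 -10 0; 0.1 -3 0 -30 0; 0.1 -3 0 -60 0"}}

```text
clock: 19.77
tcp_pos: [0.5268, -0.1109, 0.192]
tool_rot: [0.792, 0.611, 0.0, -0.001]
force: [-0.2, 0.6, 0.4]
width: 0.453
```

{"fn": "move_arm", "kwargs": {"motion": "0.1 -20 0 -5 0; 1 -38 0 -5 0; 1 -38 0 -5 0; 1 -38 0 -5 0; 1 -38 0 -5 0"}}

```text
clock: 20.4
tcp_pos: [0.5173, -0.1479, 0.1961]
tool_rot: [0.792, 0.611, 0.0, -0.0]
force: [-0.0, -0.5, -0.5]
width: 0.038
```

```bash
python3 look.py w wrist side
```

```text
20.4 [-104.7   -0.3  196.1] [-0.  -0.5 -0.5] 0.03815060882882035
```

View pics/wrist_w.png

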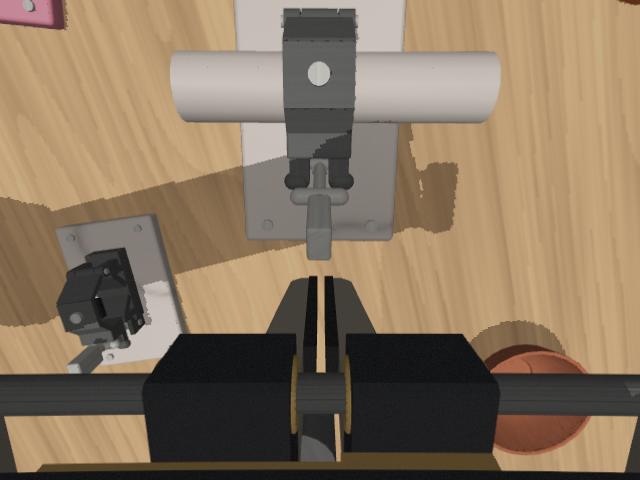

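View pics/side_wc.png

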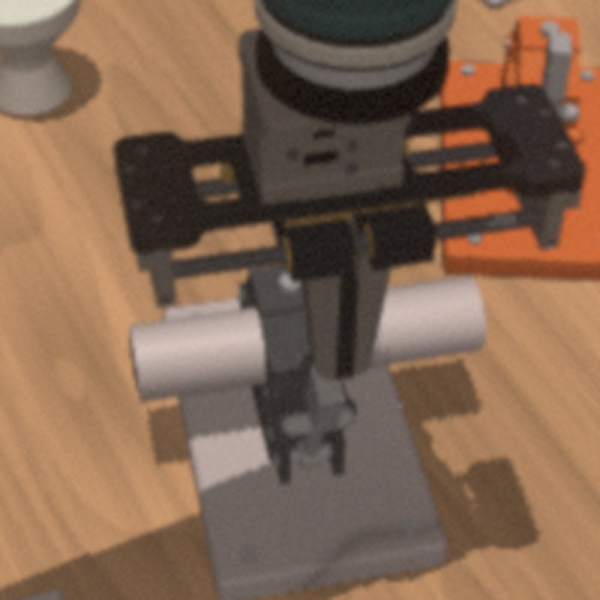

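Run:
```python
from h import *
import cv2
W=cam('wrist');s=observe();print(stand(s['tcp_pos']))
for z in (130,140,150): print(z,stand(onz(W,[(319,258)],z/1000)[0]).round(1),stand(onz(W,[(319,236)],z/1000)[0]).round(1))
print('bar',stand(onz(W,[(319,196)],.087)[0]).round(1),'prong c',stand(onz(W,[(319,181)],.082)[0]).round(1))
a=cv2.imread('pics/wrist_w.png')[150:270,265:375]; a=cv2.resize(a,None,fx=5,fy=5,interpolation=cv2.INTER_CUBIC); cv2.imwrite('pics/wwc.png',np.clip(a.astype(float)*1.5,0,255).astype(np.uint8))
```

```text
[-104.89878439   -0.37876729  196.16459103]
130 [-98.6  -0.9 130. ] [-85.1  -0.9 130. ]
140 [-95.4  -1.  140. ] [-82.5  -1.  140. ]
150 [-92.2  -1.  150. ] [-79.9  -1.  150. ]
bar [-68.2  -0.8  87. ] prong c [-58.6  -0.7  82. ]
```

View pics/wwc.png

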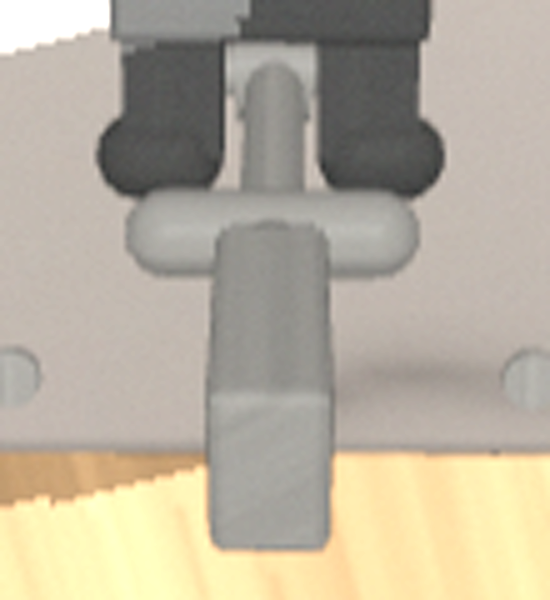

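{"fn": "move_arm", "kwargs": {"motion": "1 -8 -1 0 0; 1 -9 -0.5 20 0; 1 -9 -0.5 45 0; 1 -9 -0.5 54 0; 1 -9 -0.5 54 0"}}

```text
clock: 21.12
tcp_pos: [0.5142, -0.1574, 0.1421]
tool_rot: [0.792, 0.61, -0.0, -0.0]
force: [1.1, 0.2, 0.1]
width: 0.003
```

{"fn": "move_arm", "kwargs": {"motion": "1 3 0 0 0; 1 6 0 0 0; 1 9 0 0 0; 1 9 0 0 0"}}

```text
clock: 21.62
tcp_pos: [0.5167, -0.1515, 0.1434]
tool_rot: [0.793, 0.61, -0.001, 0.002]
force: [-2.4, -5.9, 4.7]
width: 0.001
```

```bash
python3 look.py x wrist
```

```text
21.625 [-108.4   -0.7  143.4] [-2.4 -5.9  4.7] 0.0012178654547809118
```

View pics/wrist_x.png

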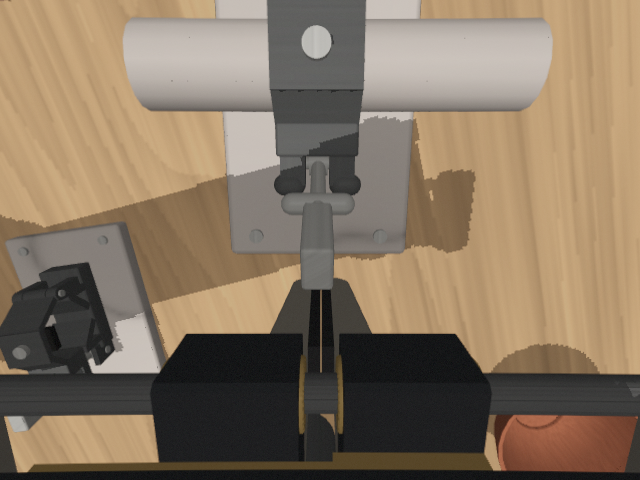

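{"fn": "move_arm", "kwargs": {"motion": "1 1 0 -0.5 0; 1 2 0 -1 0; 1 3 0 -1 0; 1 3 0 -1 0"}}

```text
clock: 22.18
tcp_pos: [0.5169, -0.1503, 0.1441]
tool_rot: [0.793, 0.609, -0.002, 0.002]
force: [-2.7, -9.4, 1.9]
width: 0.004
```

{"fn": "move_arm", "kwargs": {"motion": "1 1 0 -0.4 0; 1 2 0 -0.6 0; 1 3 0 -0.8 0; 1 3 0 -0.8 0"}}

```text
clock: 22.68
tcp_pos: [0.517, -0.1494, 0.1445]
tool_rot: [0.793, 0.609, -0.003, 0.003]
force: [-2.8, -14.2, 0.5]
width: 0.005
```

{"fn": "move_arm", "kwargs": {"motion": "1 1 0 -0.2 0; 1 1.8 0 -0.4 0; 1 1.8 0 -0.4 0"}}

```text
clock: 23.05
tcp_pos: [0.5174, -0.1481, 0.1451]
tool_rot: [0.794, 0.609, -0.004, 0.003]
force: [-3.7, -14.8, 2.1]
width: 0.009
```

```bash
python3 look.py y wrist
python3 - <<'E'
import cv2,numpy as np
a=cv2.imread('pics/wrist_y.png')[140:300,240:400]; a=cv2.resize(a,None,fx=3.7,fy=3.7,interpolation=cv2.INTER_CUBIC); cv2.imwrite('pics/wyc.png',np.clip(a.astype(float)*1.5,0,255).astype(np.uint8))
E
```

```text
23.05 [-104.9   -0.4  145.1] [ -3.7 -14.8   2.1] 0.008579422263473203
```

View pics/wyc.png

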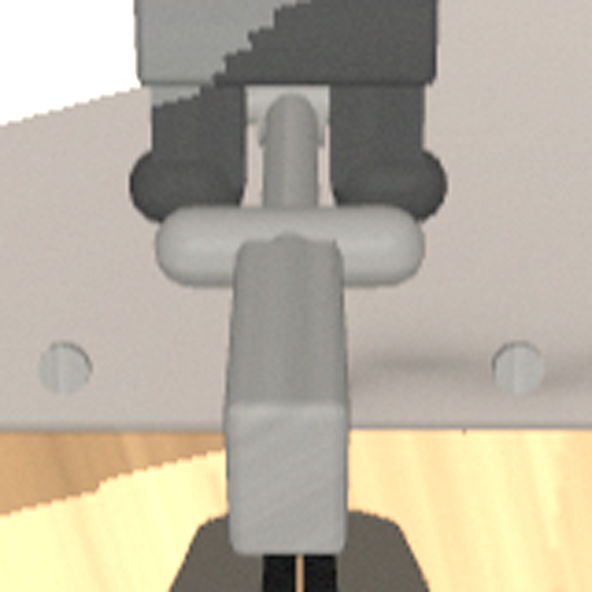

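{"fn": "move_arm", "kwargs": {"motion": "1 0.8 0 -0.3 0; 1 1.6 0 -0.6 0; 1 2.4 0 -0.9 0; 1 2.4 0 -0.9 0"}}

```text
clock: 23.6
tcp_pos: [0.5187, -0.1443, 0.1466]
tool_rot: [0.793, 0.609, -0.003, 0.003]
force: [-3.7, -12.7, 6.2]
width: 0.004
```

{"fn": "move_arm", "kwargs": {"motion": "1 1 0 -0.5 0; 1 2 0 -1.2 0; 1 3 0 -1.8 0; 1 3 0 -1.8 0"}}

```text
clock: 24.1
tcp_pos: [0.5203, -0.1383, 0.1485]
tool_rot: [0.793, 0.61, -0.001, 0.002]
force: [-2.0, -5.7, 5.2]
width: 0.005
```

{"fn": "move_arm", "kwargs": {"motion": "1 1.5 0 -0.5 0; 1 3 0 -1 0; 1 4.5 0 -1.5 0; 1 4.5 0 -1.5 0"}}

```text
clock: 24.6
tcp_pos: [0.5215, -0.1309, 0.1488]
tool_rot: [0.792, 0.611, 0.0, -0.0]
force: [0.7, -1.7, 0.5]
width: 0.003
```

```bash
python3 look.py A wrist
python3 - <<'E'
import cv2,numpy as np
a=cv2.imread('pics/wrist_A.png')[140:300,240:400]; a=cv2.resize(a,None,fx=3.7,fy=3.7,interpolation=cv2.INTER_CUBIC); cv2.imwrite('pics/wAc.png',np.clip(a.astype(float)*1.5,0,255).astype(np.uint8))
E
```

```text
24.6 [-8.720e+01 -1.000e-01  1.488e+02] [ 0.7 -1.7  0.5] 0.0030830115596661334
```

View pics/wAc.png

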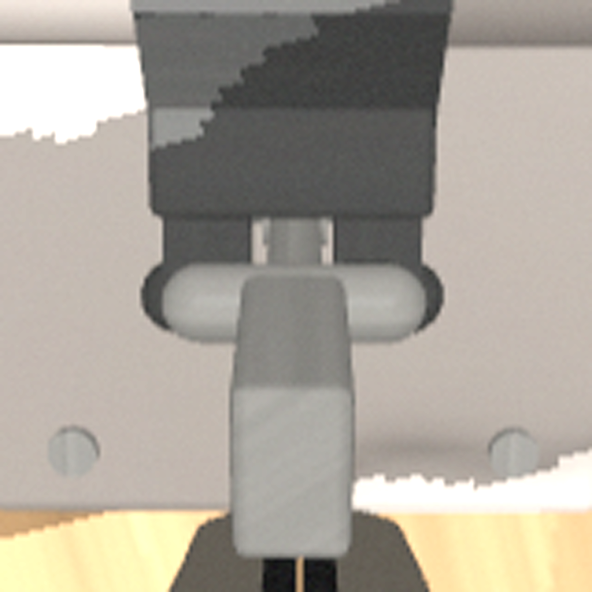

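{"fn": "move_arm", "kwargs": {"motion": "1 1.5 0 -0.3 0; 1 3 0 -0.6 0; 1 4.5 0 -0.9 0; 1 6 0 -1 0; 1 6 0 -1 0"}}

```text
clock: 25.28
tcp_pos: [0.5229, -0.1252, 0.1498]
tool_rot: [0.792, 0.61, 0.0, -0.0]
force: [-0.1, -1.1, -0.3]
width: 0.005
```

{"fn": "move_arm", "kwargs": {"motion": "1 1.2 0 0 0; 1 2.4 0 0 0; 1 3.6 0 0 0; 1 4.5 0 0 0; 1 4.5 0 0 0"}}

```text
clock: 25.9
tcp_pos: [0.524, -0.1213, 0.1498]
tool_rot: [0.792, 0.61, -0.0, -0.0]
force: [-0.1, -0.4, 1.3]
width: 0.008
```

```bash
python3 look.py B wrist
python3 - <<'E'
import cv2,numpy as np
a=cv2.imread('pics/wrist_B.png')[140:300,240:400]; a=cv2.resize(a,None,fx=3.7,fy=3.7,interpolation=cv2.INTER_CUBIC); cv2.imwrite('pics/wBc.png',np.clip(a.astype(float)*1.5,0,255).astype(np.uint8))
E
```

```text
25.9 [-77.3   0.  149.8] [-0.1 -0.4  1.3] 0.007522448862661264
```

View pics/wBc.png

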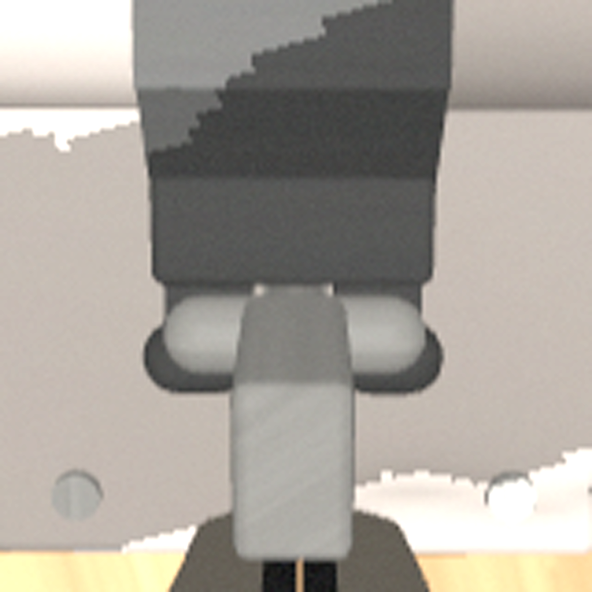

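{"fn": "move_arm", "kwargs": {"motion": "1 1.2 0 0 0; 1 2.4 0 0 0; 1 3.6 0 0 0; 1 3.6 0 0 0"}}

```text
clock: 26.45
tcp_pos: [0.525, -0.1178, 0.1498]
tool_rot: [0.792, 0.61, 0.0, 0.0]
force: [-0.3, -1.6, 1.1]
width: 0.005
```

{"fn": "move_arm", "kwargs": {"motion": "1 1 0 0 0; 1 2 0 0 0; 1 3 0 0 0; 1 3 0 0 0"}}

```text
clock: 26.95
tcp_pos: [0.5257, -0.1149, 0.1498]
tool_rot: [0.792, 0.61, 0.0, 0.0]
force: [-0.0, -0.8, 0.7]
width: 0.005
```

```bash
python3 look.py C wrist
python3 - <<'E'
import cv2,numpy as np
a=cv2.imread('pics/wrist_C.png')[140:300,240:400]; a=cv2.resize(a,None,fx=3.7,fy=3.7,interpolation=cv2.INTER_CUBIC); cv2.imwrite('pics/wCc.png',np.clip(a.astype(float)*1.5,0,255).astype(np.uint8))
E
```

```text
26.95 [-70.7  -0.  149.8] [-0.  -0.8  0.7] 0.005092190409144934
```

View pics/wCc.png

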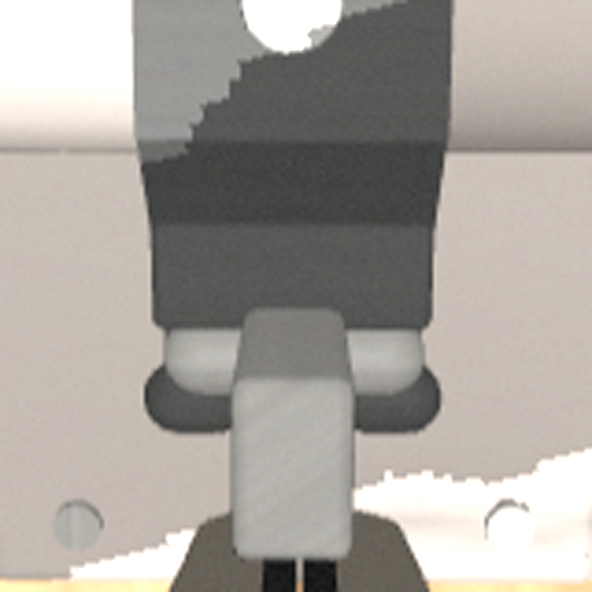

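{"fn": "move_arm", "kwargs": {"motion": "1 1 0 0 0; 1 2 0 0 0; 1 3 0 0 0; 1 3 0 0 0"}}

```text
clock: 27.5
tcp_pos: [0.5259, -0.1141, 0.1498]
tool_rot: [0.793, 0.61, -0.001, 0.001]
force: [-1.2, -7.0, 2.8]
width: 0.006
```

{"fn": "move_arm", "kwargs": {"motion": "1 0.7 0 0 0; 1 1.2 0 0 0; 1 1.2 0 0 0"}}

```text
clock: 27.88
tcp_pos: [0.5259, -0.114, 0.1498]
tool_rot: [0.793, 0.61, -0.002, 0.001]
force: [-2.4, -8.0, 3.9]
width: 0.002
```

```bash
python3 look.py D wrist
python3 - <<'E'
import cv2,numpy as np
a=cv2.imread('pics/wrist_D.png')[140:300,240:400]; a=cv2.resize(a,None,fx=3.7,fy=3.7,interpolation=cv2.INTER_CUBIC); cv2.imwrite('pics/wDc.png',np.clip(a.astype(float)*1.5,0,255).astype(np.uint8))
E
```

```text
27.875 [-6.980e+01 -1.000e-01  1.498e+02] [-2.4 -8.   3.9] 0.0015315828323937345
```

View pics/wDc.png

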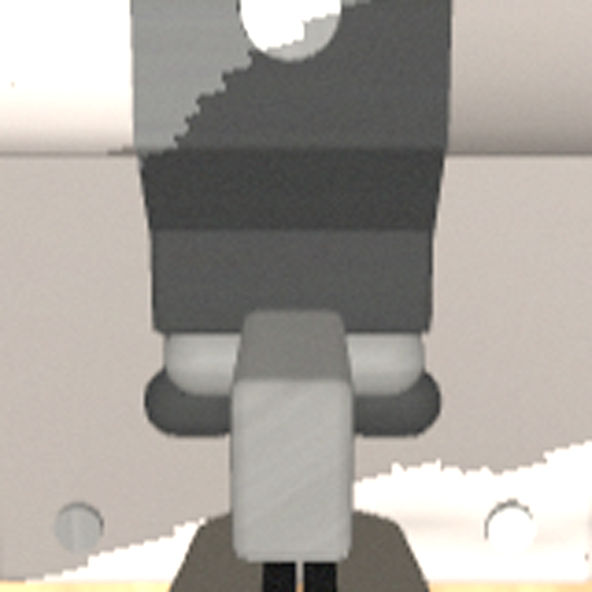

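{"fn": "move_arm", "kwargs": {"motion": "1 -8 0 0 0; 1 -20 0 0 0; 1 -40 0 -20 0; 1 -60 0 -60 0; 1 -60 0 -110 0"}}

```text
clock: 28.55
tcp_pos: [0.5102, -0.1706, 0.2598]
tool_rot: [0.793, 0.609, -0.001, -0.001]
force: [1.5, -0.4, 0.4]
width: 0.004
```

{"fn": "move_arm", "kwargs": {"motion": "1 -20 0 -20 0; 1 -20 0 -20 0; 1 -20 0 -20 0"}}

```text
clock: 28.92
tcp_pos: [0.5057, -0.1875, 0.2785]
tool_rot: [0.792, 0.61, -0.0, -0.001]
force: [0.5, 0.2, -0.2]
width: 0.004
```

```bash
python3 look.py E wrist side
```

```text
28.925 [-146.     0.8  278.5] [ 0.5  0.2 -0.2] 0.0037146650195510433
```

View pics/wrist_E.png

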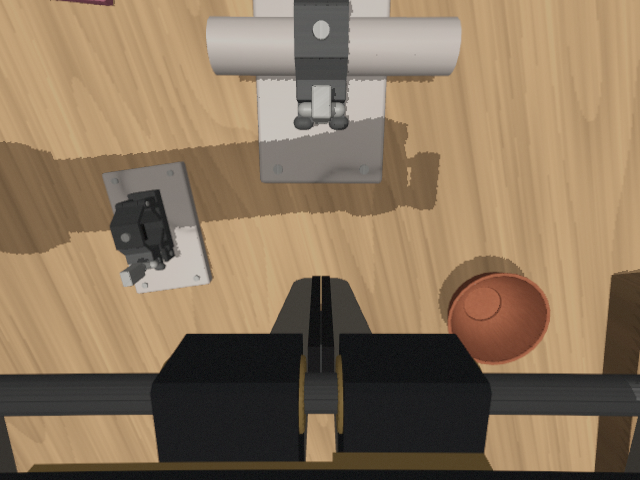

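View pics/side_Ec.png

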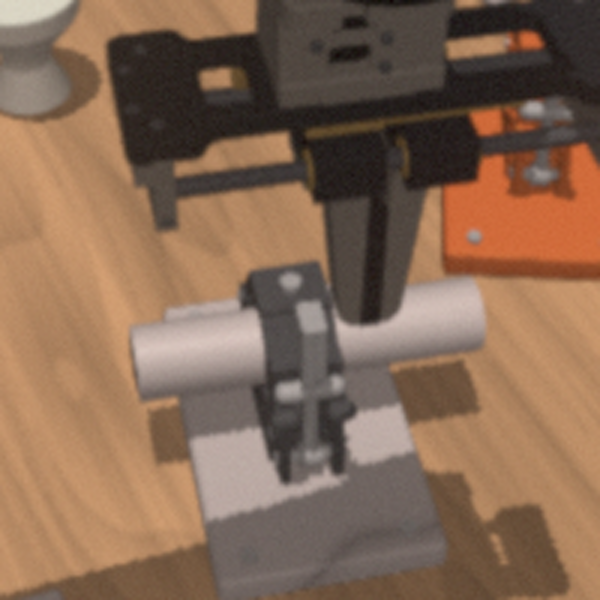

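Run:
```python
from h import *
a=cv2.imread('pics/wrist_E.png')[75:140,280:365]; cv2.imwrite('pics/wEc.png',cv2.resize(a,None,fx=8,fy=8,interpolation=cv2.INTER_CUBIC))
```

```text
(no output)
```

View pics/wEc.png

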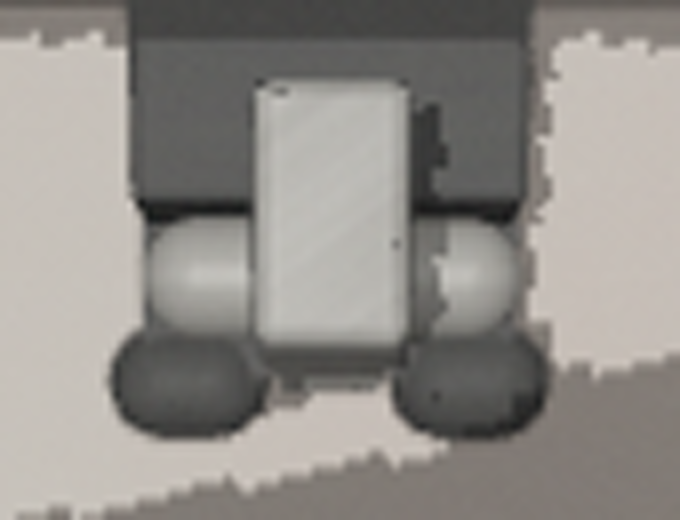

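Run:
```python
from h import *
W=cam('wrist'); c=lambda x,y:((x+.5)/8-.5+280,(y+.5)/8-.5+75)
f=lambda p,z:stand(onz(W,[c(*p)],z/1000)[0]).round(1)
print('tab top centre',f((333,210),148),'bar',f((200,277),90),'shoulder edge',f((333,203),102),'prong ctr',f((330,385),80))
print('tube ends',f((0,0),75)); s0=cam('wrist')
print('tube mid from full frame',stand(onz(W,[(208,45),(460,45)],.077).mean(0)))
# bystanders before/after in side view
a=cv2.imread('pics/side0.png');b=cv2.imread('pics/side_E.png')
d=cv2.absdiff(a,b).max(2)
for n,(x,y,w,h) in dict(goblet=(203,135,45,52),bowl=(444,356,72,64),pot=(325,412,52,64)).items(): print(n,d[y:y+h,x:x+w].mean())
```

```text
tab top centre [-46.1  -0.7 148. ] bar [-47.8  13.3  90. ] shoulder edge [-41.5  -0.7 102. ] prong ctr [-58.2  -0.4  80. ]
tube ends [-18.9  35.   75. ]
tube mid from full frame [  3.1719571  -11.17156294  77.        ]
goblet 26.765811965811967
bowl 22.01801215277778
pot 15.553786057692308
```

View pics/side_E.png

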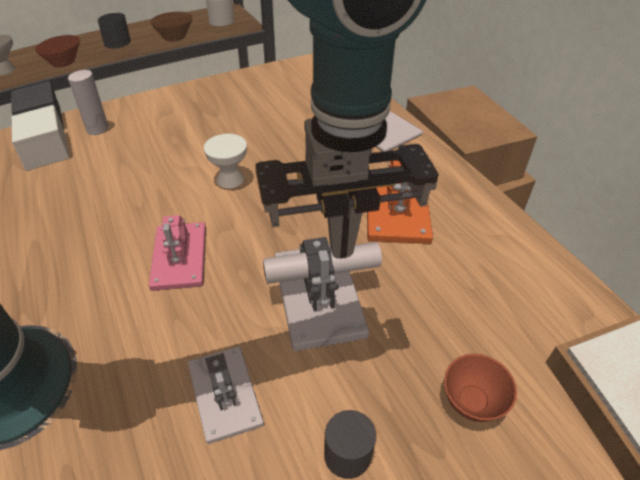

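The goblet at (227,160), bowl at (480,388) and pot at (350,443) are where they started. The tube is unmoved and the bolt stands upright in the slot. Handing in.

```bash
python3 -c "
from bench import observe,r
print(r.finish_job()); print(observe()['clock'])"
```

```text
the job is handed in; nothing more can be done
None
the job is handed in; nothing more can be done
```

The clamp is closed over the tube and held by its bolt, and the job was handed in at about 29 s of the 69 s allowed. No verdict was reported.

**What I did**
- I swung the hinged half over the tube with the closed fingers and pressed its shoulder to about 15.5 N. The fingertip height put the half at about 0.03 rad.
- I gripped the bolt's tab, swung it up and centred the shank in the slot.
- Gripped, the bar stalled on the prong ends at about 20 N. The pads were probably resisting the tab's turning, and they slipped about 1 mm at a lower grip.
- I let go and pushed the tab from outside with closed fingers. The bar rode over at about 15 N, dropped in, and stopped firmly against the shoulder at 7–8 N.

**Last checks**
- After the gripper backed off, the bar was seated between the shoulder and the prong ends. The bolt's lean measured about -0.03 rad.
- The tube is still in its saddle. The side view shows the goblet, bowl and pot where they started, and the gripper is clear of everything.

**What I could not confirm**
- The side-view pixel differences at the bystanders were not near zero. I put that down to lighting and shadow, since the positions match by eye.
- The wrist camera disagreed with my stand frame by about 2 mm in x.
- The half's final angle and the bolt-on-half force were never measured directly. At the 20 N stall I estimated that force at roughly 50 N, against the 70 N limit.

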